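# Set out the bench round the cylinder cradle for re-pinning a lock

## Robot

A 6-joint arm with a two-finger parallel gripper is mounted at the origin on a cart in front of the work surface, level with it; the furniture and walls round the work are solid. World frame = base frame: x ahead of the robot, y to its left, z up, the work surface at z = 0. Lengths are in m, angles in rad, forces in N, time in s.
With the tool pointing down it reaches from about 0.3 to 0.875 m from the base axis. Payload 6.4 kg.
Tool frame: the origin (TCP) lies at the very end of the fingers, on their centre line; the grasp point (between the pads) lies 19 mm behind it; z points along the fingers, y is the line along which they close (so a half turn about z gives the same grasp; the last joint's range is limited). The gripper opens to 85 mm and grips with 20 to 120 N. Pads are 22 mm wide; open, the fingers measure 114 mm over their backs; the gripper's body (76 mm by 85 mm) begins 54 mm behind the grasp point. The pads swing forward as they close: fully open they stand 13 mm farther back than shut.
Start: joints at [-1.503, 0.181, 1.607, -0, 1.354, -0.206], TCP at [0.155, -0.554, 0.205] pointing down, gripper open.
Joint ranges: [-2.99, 2.99], [-0.89, 2.07], [0.3, 2.58], [-1.14, 4.28], [0, 2.63], [-3.12, 3.12]. Speed limits (rad/s): [2.57, 2.57, 3.01, 3.14, 3.14, 3.14].

## Interface

Orientations are given as a unit quaternion [w, x, y, z].
In Python, from bench import ctrl gives the robot as it stands.
- The arm moves only by the tool jog_arm, never from a script. Its argument "series" is a list that holds one entry, the list of rows, each a list of 7 numbers: the shift along the tool's x, y, z in mm, then the turn, a rotation vector about the tool's x, y, z in rad, then the finger opening in mm, from 0 to 85.4. In form: [[[tx, ty, tz, rx, ry, rz, gripper], ...]]. A call has exactly 10 rows; each row shifts and turns the commanded pose from where the row before left it, along the tool's axes as they then stand; what a row does not reach is not made up. A row lasts 1/10 s, in which the tool goes at most 50 mm and 8.59 degrees, less where a joint would pass 70% of its speed; a pose out of reach is approached as far as the arm can. A call with a gripper value outside its range is refused whole. The fingers move at their own pace and stop on an object; the grip force is fixed at half the most. Time passes only in rows, so rows that do not move let the fingers close, or fill a call up. It gives the time, the measured TCP pose, the force, the opening and the grip force at its end, in the units of the state.
- ctrl.get_obs(): the state, without advancing time (a new reading comes with each control period).
- ctrl.camera(name): name is "scene" or "side" or "wrist"; returns a dict with "frame" (420x560x3 uint8, blue, green, red), "z_map" (420x560 float32, m along the optical axis (not along the pixel's ray), 0 where there is no reading), "fx", "fy", "cx", "cy" (pixels), "xyz" and "rotation" of the camera in the world. Camera axes: x right, y down, z forward; pixel columns grow to the right and rows downward; lengths in m; the calibration is good to about 2 mm. The wrist camera is an equidistant fisheye: a pixel r from the principal point sees the ray r / f radians off the axis. A picture is of the moment at which its call begins.
- ctrl.hand_in(): hands the job in; it is judged then, once.
The state is a dict: "time_s": time; "q": joint angles; "dq": joint speeds; "joint_efforts": joint torques, N m; "eef_pos": TCP position; "eef_rot": TCP orientation; "wrist_force": force on the tool from outside, world axes, zero at the start; "torque": the same for the moment, N m; "opening": opening from 0.0 (shut) to 1.0 (fully open); "grasp_force": force on a finger pad.
Only numpy, scipy, OpenCV 4.12 (cv2) and the standard library are available. Lean on these libraries where they do the work, as an engineer would, in place of code of your own. Each camera call takes 0.05 s, during which the arm holds its last target. There are 200 camera calls.

## Task

Get the bench ready for re-pinning the brass lock cylinder: lay it fully home in the cradle, and set out what the job needs round the cradle, each thing centred on its own side with about 3 cm clear of the cradle for the fingers. Seen from the robot, the white tube (for the old pins) stands off the cradle's left end, the blue tube (new pins) off its right end and the oil bottle behind it, while the red-handled screwdriver lies in front of it, parallel to it, handle to the right. The silver cylinder, the file and the pliers belong to other jobs: leave them where they lie.

Things in the scene. Friction and masses are not known exactly. Their poses are not given: they have to be found in the camera images.
- cradle: Fixed cradle, steel base 60 (x) x 104 (y) x 6 mm. Two black end saddles form a pocket 30 (x) x 77 (y) mm, floor 14 mm above the desk, walls 7 mm, then a rim flared 4 mm, top at 25 mm; saddles 46 x 93 mm overall; open waist for fingers, 37 mm along y (screws to 9 mm high). Origin: centre of base, on the desk. y: long axis, to its left end seen from the robot; x: away (behind); yaw within 0.3.
- brass_cylinder: Brass lock cylinder lying flat, 26 (x) x 73 (y) x 17 mm, 0.19 kg; origin: centre of underside, z up. A cam notch takes the middle 12 mm of its +x side; pads 22 mm wide closing along x at mid-length grip both sides of it. Fits the cradle either way round; home: its origin 14 mm above the cradle's, its y along the cradle's y.
- nickel_cylinder: Silver-grey lock cylinder of the same shape and size; it belongs to another job and stays where it lies. Origin and axes as the brass one's.
- white_tube: Standing plastic tube with a white-grey body, black cap with a white dot on top, 66 mm tall, body 22 mm, cap (top 16 mm) 24 mm across, 28 g; origin: centre of underside, z up. Its place: on the cradle's long axis, 94 mm from the cradle's centre to the left (+y), give or take 1.5 cm each way.
- blue_tube: The same tube with a blue body, black cap with a blue dot on top. Its place: on the cradle's long axis, 94 mm from the cradle's centre to the right (-y), give or take 1.5 cm each way.
- oil_bottle: Small brown bottle, pale label, black dropper top; 33 mm across up to 70 mm high, top at 102 mm, 70 g; origin: centre of underside, z up. Its place: 76 mm behind the cradle's centre (its +x), in line with its middle, give or take 1.5 cm each way.
- screwdriver: Screwdriver lying flat, 194 mm long (y): red handle 25 mm wide, 23 mm high, 92 mm long at +y; 6 mm steel shaft to -y; 70 g. Origin: mid-length, underside. Its place: axis 73 mm in front of the cradle's centre (its -x), mid-length at the cradle's middle, 1.5 cm either way; its +y points right, against the cradle's y. At the start the handle points to the robot.
- handle (a point): Point in the middle of the red handle, 50 mm from the screwdriver's origin along +y, 11.5 mm above the desk; the handle can be gripped there.
- flat_file: Flat file 224 mm long with a black handle with yellow ferrule; belongs to another job and stays. Origin at mid-length on its underside.
- pliers: Pliers with red handles, 158 mm long, 11 mm high; belong to another job and stay. Origin at mid-length on their underside.
There are look-alikes about, which are no part of the job. There is more than one size of the oil_bottle; the one meant has the size given above.

How it is judged:
At the end, for the whole second after the job is handed in: Brass cylinder home in the cradle (6 mm); white tube 94 mm left, blue tube 94 mm right, oil bottle 76 mm behind the cradle's centre, upright, 16 mm each way; screwdriver flat, axis 73 mm in front (16 mm), centred within 22 mm, parallel within 0.2 rad, handle right; all at rest (x of brass_cylinder in the frame of cradle between -0.006 and 0.006 m and y of brass_cylinder in the frame of cradle between -0.006 and 0.006 m and z of brass_cylinder in the frame of cradle between 0.01 and 0.0175 m and angle between the y axis of brass_cylinder and the y axis of cradle, either way round below 0.15 rad and angle between each of brass_cylinder, white_tube, blue_tube, oil_bottle's own z axis and vertical below 0.12 rad and x of white_tube in the frame of cradle between -0.016 and 0.016 m and y of white_tube in the frame of cradle between 0.078 and 0.11 m and height (world z) of white_tube between -0.004 and 0.006 m and x of blue_tube in the frame of cradle between -0.016 and 0.016 m and y of blue_tube in the frame of cradle between -0.11 and -0.078 m and height (world z) of blue_tube between -0.004 and 0.006 m and x of oil_bottle in the frame of cradle between 0.06 and 0.092 m and y of oil_bottle in the frame of cradle between -0.016 and 0.016 m and height (world z) of oil_bottle between -0.004 and 0.006 m and x of screwdriver in the frame of cradle between -0.089 and -0.057 m and y of screwdriver in the frame of cradle between -0.022 and 0.022 m and angle between the y axis of screwdriver and the y axis of cradle, either way round below 0.2 rad and y of handle in the frame of cradle below -0.02 m and height (world z) of screwdriver below 0.012 m and linear speed of each of brass_cylinder, white_tube, blue_tube, oil_bottle, screwdriver below 0.02 m/s and angular speed of each of brass_cylinder, white_tube, blue_tube, oil_bottle, screwdriver below 0.2 rad/s); the robot touches nothing.
It fails at once if the silver (nickel) lock cylinder is moved by more than 20 mm (distance of nickel_cylinder from where it was at the start of the episode above 0.02 m).
It fails at once if the file is moved by more than 20 mm (distance of flat_file from where it was at the start of the episode above 0.02 m).
It fails at once if the pair of pliers is moved by more than 20 mm (distance of pliers from where it was at the start of the episode above 0.02 m).
It also fails if it takes over 120 s, if anything falls off the work surface, if the arm or the gripper's body presses on something with over 40 N, if the wrist force passes 120 N, or if a joint passes its speed limit or range.

## Working session

There is one attempt and no reset: what is moved stays moved. The work goes in short steps, Python scripts to look and compute and a tool call to move; the robot and the scene stay as the last step left them, time stands still between calls to the robot, and variables do not carry over. Pictures are saved under pics/ and viewed, at most 14 in all, crops included, and the job is handed in when it is done.

Besides the shell and the picture viewer there is one more tool, called after "Request:" in YAML: its name, and indented under it one key for each argument. jog_arm: Moves the arm, as the interface text tells. Its arguments: {"type":"object","properties":{"series":{"type":"array"}},"required":["series"]}

```bash
ls; mkdir -p pics
cat > h.py <<'E'
import numpy as np, cv2
from bench import ctrl
def grab(n):
    c=ctrl.camera(n); np.savez('pics/%s.npz'%n,**c); return c
def pts(c):  # pinhole world xyz map
    h,w=c['z_map'].shape; u,v=np.meshgrid(np.arange(w),np.arange(h)); z=c['z_map']
    p=np.stack([(u-c['cx'])/c['fx']*z,(v-c['cy'])/c['fy']*z,z],-1)
    return p@R(c).T+c['xyz']
def R(c):
    r=np.array(c['rotation'],float)
    if r.shape==(3,3): return r
    from scipy.spatial.transform import Rotation as Q
    return Q.from_quat(r[[1,2,3,0]]).as_matrix()
E
python3 - <<'E'
from h import *
for n in ['scene','side']:
    c=grab(n); cv2.imwrite(f'pics/{n}0.png',cv2.resize(c['frame'],(784,588),interpolation=cv2.INTER_CUBIC))
    print(n,c['fx'],c['cx'],c['cy'],c['xyz'],c['rotation'])
print(ctrl.get_obs())
E
```

```text
pics
scene 539.387404250108 285.2629039180498 219.70598283622456 [-0.18982192  0.7376893   0.59313188] [ 0.1852669  -0.32637193  0.78888316 -0.48664248]
side 407.874842094842 277.3558556309685 211.94875779487614 [0.19024793 0.68364304 0.6849494 ] [ 0.09894389 -0.22561885  0.87740905 -0.41165471]
{'time_s': 0.1, 'q': array([-1.50332963e+00,  1.81500731e-01,  1.60790808e+00,  1.81233319e-05,
        1.35383347e+00, -2.06324930e-01]), 'dq': array([ 1.72090211e-03, -2.23342783e-03, -1.56476859e-03, -8.35649544e-05,
        7.64012780e-04,  2.70954760e-03]), 'joint_efforts': array([ 1.91768545e-04, -4.45881200e+01, -3.52236485e+01, -3.86706224e-04,
        4.14438400e-03, -1.21193449e-05]), 'eef_pos': array([ 0.15544176, -0.55301819,  0.20375515]), 'eef_rot': array([-8.22213968e-04,  9.90644323e-01,  1.36466645e-01,  6.60464701e-05]), 'wrist_force': array([-0.52420916, -0.33904182,  0.05977185]), 'torque': array([-0.00818329,  0.0366998 , -0.0044747 ]), 'grasp_force': 0.0, 'opening': 1.0005834348668996}
```

View pics/scene0.png

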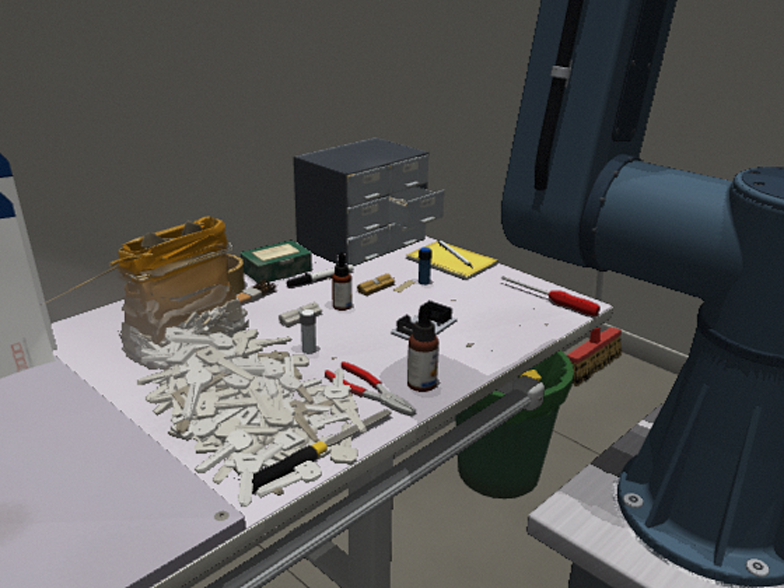

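View pics/side0.png

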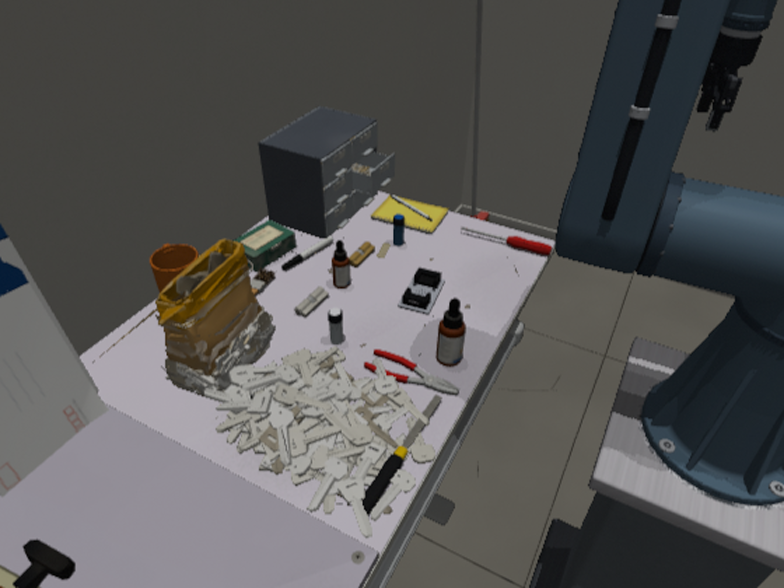

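The side view (784x588 scale) shows the following:
- Cradle at (425,288), white tube at (336,325) and blue tube at (399,230).
- Brass cylinder at (361,254) and silver one at (312,301).
- Screwdriver at (505,240), pliers at (410,372) and file at (405,450).
- Two oil bottles, at (341,265) and (451,333). I'll tell these apart by size.

Run:
```python
from h import *
S=560/784
# boxes in 784-scale: x0,y0,x1,y1
B={'side':dict(cradle=(398,265,446,312),white=(326,305,346,346),blue=(390,211,408,247),brass=(346,240,376,268),nickel=(294,286,330,316),botA=(330,238,353,290),botB=(434,296,468,366),red=(503,234,553,256),shaft=(458,226,508,246),pliers=(362,348,460,394),file=(360,396,442,514)),
'scene':dict(cradle=(390,298,458,340),white=(300,307,320,355),blue=(416,246,434,286),brass=(356,270,396,296),nickel=(278,302,322,326),botA=(330,252,354,312),botB=(406,318,440,392),red=(548,288,602,316),shaft=(500,274,552,300))}
for n in B:
    c=dict(np.load(f'pics/{n}.npz')); P=pts(c)
    for k,b in B[n].items():
        x0,y0,x1,y1=[int(round(t*S)) for t in b]
        p=P[y0:y1,x0:x1].reshape(-1,3); col=c['frame'][y0:y1,x0:x1].reshape(-1,3)
        ok=(c['z_map'][y0:y1,x0:x1].ravel()>0)&(p[:,2]>0.004)&(p[:,2]<.2)
        p=p[ok];col=col[ok]
        rect=cv2.minAreaRect((p[:,:2]*1000).astype(np.float32))
        print(n,k,len(p),'min',np.percentile(p,2,0).round(3),'max',np.percentile(p,98,0).round(3),'zmax',p[:,2].max().round(3),'rect',np.round(rect[0]),np.round(rect[1]),round(rect[2]),'bgr',np.median(col,0))
```

```text
side cradle 659 min [ 0.493 -0.124  0.005] max [ 0.553 -0.027  0.027] zmax 0.1 rect [508. -44.] [ 87. 247.] 26 bgr [34. 33. 33.]
side white 240 min [0.584 0.098 0.005] max [0.606 0.117 0.068] zmax 0.069 rect [595. 107.] [22. 24.] 85 bgr [65. 64. 61.]
side blue 221 min [ 0.63  -0.307  0.005] max [ 0.701 -0.193  0.068] zmax 0.07 rect [ 664. -251.] [ 35. 131.] 27 bgr [44. 33. 16.]
side brass 196 min [ 0.655 -0.158  0.005] max [ 0.693 -0.028  0.067] zmax 0.074 rect [672. -97.] [ 42. 145.] 20 bgr [ 55.   96.  113.5]
side nickel 248 min [0.605 0.013 0.005] max [0.696 0.112 0.065] zmax 0.067 rect [668.  74.] [ 62. 150.] 36 bgr [124. 131. 132.]
side botA 366 min [ 0.655 -0.106  0.005] max [ 0.702 -0.014  0.099] zmax 0.101 rect [707. -85.] [ 44. 168.] 32 bgr [43.5 47.  63. ]
side botB 749 min [0.391 0.042 0.006] max [0.431 0.072 0.126] zmax 0.131 rect [433. -12.] [ 59. 177.] 26 bgr [42. 43. 59.]
side red 249 min [ 0.35  -0.325  0.005] max [ 0.443 -0.305  0.025] zmax 0.027 rect [ 398. -316.] [ 37. 100.] 79 bgr [ 16.  19. 109.]
side shaft 75 min [ 0.439 -0.354  0.004] max [ 0.54  -0.305  0.018]
[... 804 characters left out ...]
0.] [ 54. 108.] 19 bgr [ 57. 100. 124.]
scene nickel 336 min [0.583 0.015 0.006] max [0.695 0.117 0.068] zmax 0.07 rect [658.  69.] [ 70. 170.] 52 bgr [123.  130.  132.5]
scene botA 598 min [ 0.652 -0.151  0.005] max [ 0.819 -0.013  0.097] zmax 0.102 rect [733. -89.] [ 43. 213.] 49 bgr [54.5 54.  60. ]
scene botB 1126 min [ 0.389 -0.093  0.006] max [0.535 0.072 0.106] zmax 0.114 rect [469. -10.] [ 52. 219.] 41 bgr [50. 47. 63.]
scene red 343 min [ 0.347 -0.327  0.004] max [ 0.438 -0.304  0.024] zmax 0.026 rect [ 403. -336.] [112.  69.] 4 bgr [ 16.  18. 115.]
scene shaft 101 min [ 0.434 -0.349  0.004] max [ 0.537 -0.304  0.018] zmax 0.019 rect [ 491. -325.] [104.  68.] 14 bgr [117. 120. 126.]
```

Bottle A at (341,265) px measures 101 mm tall, so it's the one meant. Bottle B at (451,333) px is 131 mm tall and is the look-alike. Next I'll swing over the bench for a wrist view.

Request:
jog_arm:
  series:
    - [[37, -3, -11, 0, 0, -0.065, 85], [37, -3, -11, 0, 0, -0.065, 85], [37, -3, -11, 0, 0, -0.065, 85], [37, -3, -11, 0, 0, -0.065, 85], [37, -3, -11, 0, 0, -0.065, 85], [37, -3, -11, 0, 0, -0.065, 85], [37, -3, -11, 0, 0, -0.065, 85], [37, -3, -11, 0, 0, -0.065, 85], [37, -3, -11, 0, 0, -0.065, 85], [37, -3, -11, 0, 0, -0.065, 85]]

```text
time_s: 1.1
eef_pos: [0.4473, -0.3322, 0.3145]
eef_rot: [-0.0, 0.895, 0.447, -0.0]
wrist_force: [0.2, 0.4, 1.6]
opening: 0.992
grasp_force: 0.0
```

Request:
jog_arm:
  series:
    - [[37, -3, -11, 0, 0, -0.065, 85], [37, -3, -11, 0, 0, -0.065, 85], [37, -3, -11, 0, 0, -0.065, 85], [37, -3, -11, 0, 0, -0.065, 85], [37, -3, -11, 0, 0, -0.065, 85], [37, -3, -11, 0, 0, -0.065, 85], [37, -3, -11, 0, 0, -0.065, 85], [0, 0, -11, 0, 0, -0.065, 85], [0, 0, -11, 0, 0, -0.065, 85], [0, 0, 0, 0, 0, -0.065, 85]]

```text
time_s: 2.1
eef_pos: [0.5404, -0.0931, 0.415]
eef_rot: [0.001, 0.705, 0.71, 0.0]
wrist_force: [0.0, -0.1, 0.7]
opening: 0.994
grasp_force: 0.0
```

```bash
cat >> h.py <<'E'
def wpts(c):
    h,w=c['z_map'].shape; u,v=np.meshgrid(np.arange(w),np.arange(h)); z=c['z_map']
    dx,dy=(u-c['cx'])/c['fx'],(v-c['cy'])/c['fy']; th=np.hypot(dx,dy); t=np.tan(np.minimum(th,1.4))/np.maximum(th,1e-9)
    return np.stack([dx*t*z,dy*t*z,z],-1)@R(c).T+c['xyz']
from scipy.spatial.transform import Rotation as Q
def state():
    o=ctrl.get_obs(); m=Q.from_quat(np.array(o['eef_rot'])[[1,2,3,0]]).as_matrix()
    print('t',round(o['time_s'],2),'pos',(o['eef_pos']*1000).round(1),'yaw',round(float(np.arctan2(m[1,0],m[0,0])),3),'zt',m[:,2].round(3),'open',round(o['opening']*85.4,1),'gf',round(float(o['grasp_force']),1),'F',o['wrist_force'].round(1),'q',o['q'].round(2))
    return np.array(o['eef_pos']),m
def go(x,y,z,yaw=None):
    """total tool-axes shift (mm, current axes, before turning) and turn to reach target (mm)"""
    p,m=state(); d=m.T@(np.array([x,y,z])-p*1000)
    s='' if yaw is None else 'rz %.3f'%(-((yaw-np.arctan2(m[1,0],m[0,0])+np.pi)%(2*np.pi)-np.pi))
    print('shift',d.round(1),s)
E
python3 - <<'E'
from h import *
state(); c=grab('wrist'); print(c['xyz'],c['fx'],c['cx'],c['cy'])
cv2.imwrite('pics/w1.png',cv2.resize(c['frame'],(784,588),interpolation=cv2.INTER_CUBIC))
E
```

```text
t 2.1 pos [540.4 -93.1 415. ] yaw 1.578 zt [ 0.002 -0.001 -1.   ] open 84.9 gf 0.0 F [ 0.  -0.1  0.7] q [-0.39  0.03  1.36 -0.    1.75 -0.39]
[ 0.53964738 -0.00839441  0.58464438] 325.19226210127806 276.878229744269 207.37302974376823
```

View pics/w1.png

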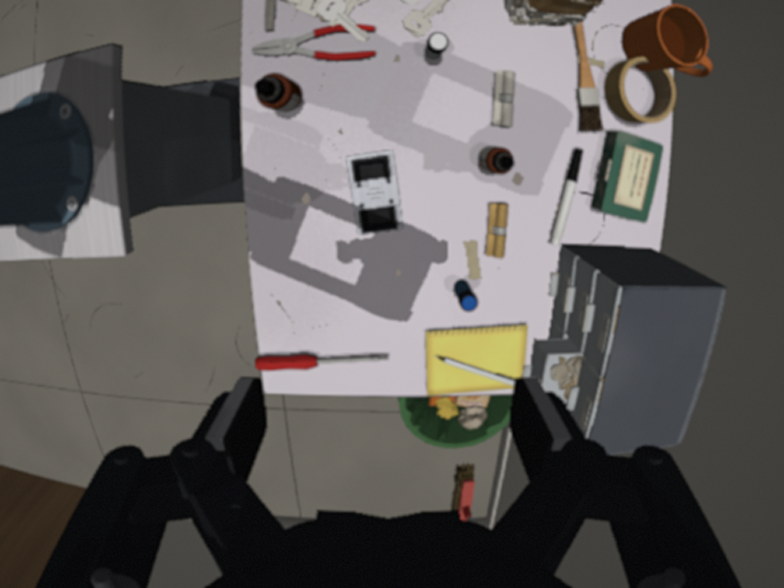

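The wrist view (784x588) shows the brass cylinder at (497,230), silver at (503,98), cradle at (375,192), blue tube at (465,294), white tube at (437,46), short bottle at (493,160), tall bottle at (275,92) and screwdriver at (320,360). There is one of each, apart from the bottles.

```bash
cat > m.py <<'E'
from h import *
S=560/784
def meas(c,boxes):
    P=wpts(c)*1000
    for k,(x0,y0,x1,y1,zl,zh) in boxes.items():
        x0,y0,x1,y1=[int(round(t*S)) for t in (x0,y0,x1,y1)]
        q=P[y0:y1,x0:x1]; g=(c['z_map'][y0:y1,x0:x1]>0)&(q[...,2]>zl)&(q[...,2]<zh)
        n,l,st,_=cv2.connectedComponentsWithStats(g.astype(np.uint8)); 
        if n<2: print(k,'none'); continue
        p=q[l==1+np.argmax(st[1:,4])]
        r=cv2.minAreaRect(p[:,:2].astype(np.float32)); b=cv2.boxPoints(r)
        e=[b[1]-b[0],b[2]-b[1]]; e=max(e,key=np.linalg.norm); a=np.arctan2(e[1],e[0])%np.pi
        print(k,len(p),'ctr',np.round(r[0],1),'size',np.round(sorted(r[1]),1),'long-axis yaw',round(float(a),3),'mean',p.mean(0).round(1),'zmax',p[:,2].max().round(1))
E
python3 - <<'E'
from m import *
c=dict(np.load('pics/wrist.npz'))
meas(c,dict(base=(335,140,415,245,3,60),saddles=(335,140,415,245,16,60),brass=(475,195,520,263,8,30),nickel=(482,62,525,132,8,30),white=(415,25,460,70,58,80),whiteall=(415,25,460,70,8,80),blue=(445,275,485,320,58,80),blueall=(445,275,485,320,8,80),botA=(470,140,520,180,80,120),botAb=(470,140,520,180,10,72),botB=(245,60,310,120,95,150),botBb=(245,60,310,120,10,75),red=(250,345,322,380,8,40),driver=(250,345,400,380,2,40),pliers=(245,15,385,70,4,40),cab=(540,240,730,460,30,400),pencil=(545,140,590,250,5,40),pad=(415,310,535,395,2,40)))
E
```

```text
base 1896 ctr [522.6 -77.9] size [ 61.4 103.8] long-axis yaw 1.708 mean [523.8 -76.2  12.4] zmax 28.0
saddles 238 ctr [519.  -46.2] size [28.1 45.4] long-axis yaw 0.129 mean [518.8 -43.1  24.2] zmax 28.0
brass 503 ctr [ 683.3 -122.8] size [25.8 71.1] long-axis yaw 1.563 mean [ 682.6 -122.2   13.6] zmax 19.7
nickel 551 ctr [685.3  48.3] size [26.2 72.7] long-axis yaw 1.543 mean [684.8  47.4  13.6] zmax 19.5
white 171 ctr [595.4 105.2] size [22.2 22.4] long-axis yaw 1.273 mean [595.2 104.6  65.9] zmax 69.4
whiteall 242 ctr [595.5 104.8] size [22.6 22.8] long-axis yaw 2.75 mean [594.2 102.4  56.8] zmax 69.4
blue 159 ctr [ 640.9 -204.1] size [22.6 23.2] long-axis yaw 0.018 mean [ 640.4 -203.5   65.7] zmax 68.6
blueall 273 ctr [ 640.6 -204. ] size [23.  23.6] long-axis yaw 0.033 mean [ 638.8 -200.9   52.2] zmax 68.6
botA 72 ctr [670.8 -31. ] size [11.8 12.1] long-axis yaw 2.326 mean [669.3 -30.4  95.2] zmax 102.4
botAb 238 ctr [669.1 -30.3] size [31.2 31.2] long-axis yaw 1.312 mean [661.8 -28.8  50.6] zmax 71.8
botB 282 ctr [413.6  49.5] size [24.8 28.4] long-axis yaw 1.186 mean [415.4  48.6 109.9] zmax 131.0
botBb 215 ctr [423.7  45.6] size [19.5 42.5] long-axis yaw 1.251 mean [427.6  43.4  48.4] zmax 75.0
red 461 ctr [ 398.  -317.2] size [24.6 97.9] long-axis yaw 0.042 mean [ 396.  -314.1   19.2] zmax 24.9
driver 618 ctr [ 445.1 -322.3] size [ 38.7 191.6] long-axis yaw 0.042 mean [ 417.3 -313.8   17.4] zmax 24.9
pliers 1182 ctr [446.7 124. ] size [ 60.  156.8] long-axis yaw 3.079 mean [456.1 119.5  10.1] zmax 15.5
cab 17581 ctr [ 856.1 -268.2] size [252.6 340.9] long-axis yaw 1.572 mean [ 853.6 -232.4  154.2] zmax 238.3
pencil 549 ctr [778.4 -74.2] size [ 17.7 135.2] long-axis yaw 1.366 mean [777.1 -74.1  13.3] zmax 17.6
pad 3220 ctr [ 669.7 -316.6] size [112.9 149.6] long-axis yaw 0.053 mean [ 666.8 -312.3    8.7] zmax 17.7
```

Run:
```python
from m import *
c=dict(np.load('pics/wrist.npz')); P=wpts(c).reshape(-1,3)*1000
for y in range(-220,-60,20):
    s=P[(P[:,1]>y)&(P[:,1]<y+20)&(P[:,2]>25)&(P[:,0]>715)]
    print(y,len(s), s[:,0].min().round() if len(s) else '', s[:,2].max().round() if len(s) else '')
s=P[(P[:,1]<-220)&(P[:,2]>25)&(P[:,0]>690)]; print(s[:,0].min(),s[s[:,0].argmin()])
go(683,-122.5,100,1.563)
```

```text
-220 1891 764.0 274.0
-200 1955 763.0 264.0
-180 1960 764.0 256.0
-160 3294 775.0 246.0
-140 1560 779.0 237.0
-120 806 977.0 232.0
-100 1059 818.0 224.0
-80 1155 820.0 218.0
718.1561255907874 [ 718.15612559 -289.9119068    76.37799055]
t 2.15 pos [540.1 -93.2 414.1] yaw 1.58 zt [ 0.001 -0.    -1.   ] open 84.8 gf 0.0 F [ 0.9 -0.4 -0. ] q [-0.39  0.03  1.36 -0.    1.75 -0.4 ]
shift [-30.5 142.3 314.3] rz 0.017
```

Request:
jog_arm:
  series:
    - [[-3, 14.2, 31, 0, 0, 0.0017, 50], [-3, 14.2, 31, 0, 0, 0.0017, 50], [-3, 14.2, 31, 0, 0, 0.0017, 50], [-3, 14.2, 31, 0, 0, 0.0017, 50], [-3, 14.2, 31, 0, 0, 0.0017, 50], [-3, 14.2, 31, 0, 0, 0.0017, 50], [-3, 14.2, 31, 0, 0, 0.0017, 50], [-3, 14.2, 31, 0, 0, 0.0017, 50], [-3, 14.2, 31, 0, 0, 0.0017, 50], [-3, 14.2, 31, 0, 0, 0.0017, 50]]

```text
time_s: 3.15
eef_pos: [0.6817, -0.1242, 0.1014]
eef_rot: [-0.001, 0.713, 0.702, -0.0]
wrist_force: [-0.2, -0.5, 0.5]
opening: 0.583
grasp_force: 0.0
```

Run:
```python
from m import *
c=grab('wrist'); P=wpts(c)*1000
cv2.imwrite('pics/w2.png',cv2.resize(c['frame'],(784,588),interpolation=cv2.INTER_CUBIC))
g=(P[...,2]>8)&(P[...,2]<25)&(abs(P[...,0]-683)<25)&(abs(P[...,1]+123)<50)&(c['z_map']>0)
n,l,st,_=cv2.connectedComponentsWithStats(g.astype(np.uint8)); p=P[l==1+np.argmax(st[1:,4])]
r=cv2.minAreaRect(p[:,:2].astype(np.float32)); print(r,p.mean(0),len(p))
go(683,-122.5,2,1.563)
```

```text
((683.6533813476562, -123.41151428222656), (72.86387634277344, 25.659873962402344), 89.20296478271484) [ 683.66841294 -121.62800504   13.9459691 ] 2489
t 3.2 pos [ 679.8 -123.7   94.5] yaw 1.555 zt [-0.008  0.003 -1.   ] open 50.0 gf 0.0 F [-3.5  0.8 -3.3] q [-0.35  0.54  1.36  0.    1.25 -0.34]
shift [ 0.9  4.  92.5] rz -0.008
```

View pics/w2.png

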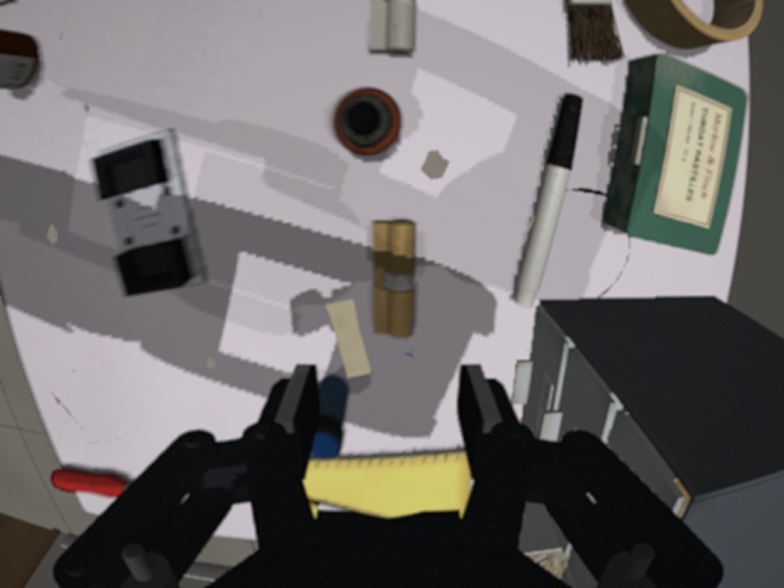

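The close view confirms the gold-coloured cylinder at (394,278), centred between the fingers. I'll descend in part and let it settle.

Request:
jog_arm:
  series:
    - [[0, 1, 15, 0, 0, 0, 50], [0, 0, 15, 0, 0, 0, 50], [0, 0, 10, 0, 0, 0, 50], [0, 0, 10, 0, 0, 0, 50], [0, 0, 5, 0, 0, 0, 50], [0, 0, 0, 0, 0, 0, 50], [0, 0, 0, 0, 0, 0, 50], [0, 0, 0, 0, 0, 0, 50], [0, 0, 0, 0, 0, 0, 50], [0, 0, 0, 0, 0, 0, 50]]

```text
time_s: 4.2
eef_pos: [0.6831, -0.1243, 0.0491]
eef_rot: [0.0, 0.712, 0.702, 0.0]
wrist_force: [0.8, -0.3, 0.3]
opening: 0.584
grasp_force: 0.0
```

Run:
```python
from m import *
go(683.5,-123,2,1.56)
```

```text
t 4.2 pos [ 683.1 -124.3   49.1] yaw 1.557 zt [ 0.001 -0.    -1.   ] open 49.9 gf 0.0 F [ 0.8 -0.3  0.3] q [-0.35  0.59  1.38  0.    1.16 -0.34]
shift [ 1.3  0.4 47.1] rz -0.003
```

Request:
jog_arm:
  series:
    - [[1, 0, 14, 0, 0, 0, 50], [0, 0.4, 14, 0, 0, 0, 50], [0, 0, 10, 0, 0, 0, 50], [0, 0, 6, 0, 0, 0, 50], [0, 0, 3, 0, 0, 0, 50], [0, 0, 0, 0, 0, 0, 50], [0, 0, 0, 0, 0, 0, 15], [0, 0, 0, 0, 0, 0, 15], [0, 0, 0, 0, 0, 0, 15], [0, 0, 0, 0, 0, 0, 15]]

```text
time_s: 5.2
eef_pos: [0.6835, -0.1233, 0.002]
eef_rot: [0.0, 0.712, 0.702, 0.0]
wrist_force: [-0.0, -0.6, 0.7]
opening: 0.172
grasp_force: 0.0
```

Request:
jog_arm:
  series:
    - [[0, 0, 0, 0, 0, 0, 15], [0, 0, -5, 0, 0, 0, 15], [0, 0, -12, 0, 0, 0, 15], [0, 0, -15, 0, 0, 0, 15], [0, 0, -15, 0, 0, 0, 15], [0, 0, -10, 0, 0, 0, 15], [0, 0, -3, 0, 0, 0, 15], [0, 0, 0, 0, 0, 0, 15], [0, 0, 0, 0, 0, 0, 15], [0, 0, 0, 0, 0, 0, 15]]

```text
time_s: 6.2
eef_pos: [0.6825, -0.123, 0.0606]
eef_rot: [-0.001, 0.712, 0.702, -0.0]
wrist_force: [0.7, -0.1, 0.1]
opening: 0.174
grasp_force: 0.0
```

Run:
```python
from m import *
go(522.6,-77.9,60,1.5708+.134)
c=grab('wrist'); P=wpts(c)*1000
p0,m=state()
B=(P-p0*1000)@m  # tool coords
hsv=cv2.cvtColor(c['frame'],cv2.COLOR_BGR2HSV)
g=(abs(B[...,0])<50)&(abs(B[...,1])<20)&(P[...,2]>p0[2]*1000+6)&(P[...,2]<p0[2]*1000+25)&(c['z_map']>0)&(hsv[...,1]>100)
n,l,st,_=cv2.connectedComponentsWithStats(g.astype(np.uint8)); p=B[l==1+np.argmax(st[1:,4])]
print(cv2.minAreaRect(p[:,:2].astype(np.float32)),p.min(0),p.max(0),len(p))
```

```text
t 6.2 pos [ 682.5 -123.    60.6] yaw 1.557 zt [-0.002  0.001 -1.   ] open 14.9 gf 0.0 F [ 0.7 -0.1  0.1] q [-0.35  0.58  1.38  0.    1.18 -0.33]
shift [  42.8 -160.6    0.9] rz -0.148
t 6.25 pos [ 682.6 -123.    60.6] yaw 1.557 zt [-0.002  0.001 -1.   ] open 15.1 gf 0.0 F [-0.3 -0.4  0.6] q [-0.35  0.58  1.38 -0.    1.18 -0.33]Traceback (most recent call last):
  File "<stdin>", line 8, in <module>
    return _wrapfunc(a, 'argmax', axis=axis, out=out, **kwds)
    return bound(*args, **kwds)
ValueError: attempt to get argmax of an empty sequence
```

Run:
```python
from m import *
c=dict(np.load('pics/wrist.npz'));cv2.imwrite('pics/w3.png',cv2.resize(c['frame'],(784,588),interpolation=cv2.INTER_CUBIC))
```

```text
(no output)
```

View pics/w3.png

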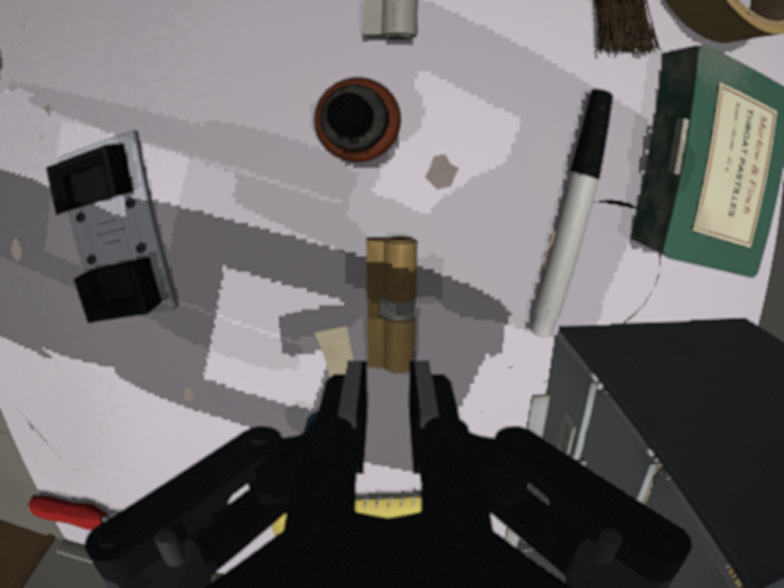

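The brass cylinder still lies at (392,303) and the fingers closed on nothing. I'll check where the fingertips really are relative to the TCP.

Run:
```python
from m import *
c=dict(np.load('pics/wrist.npz')); P=wpts(c)*1000
p0,m=state()
B=(P-p0*1000)@m
f=(c['z_map']>0)&(abs(B[...,0])<18)&(abs(B[...,1])<45)&(B[...,2]>-50)&(B[...,2]<25)
b=B[f]; print(len(b),b.min(0),b.max(0)); 
for z in range(-50,25,5):
    s=b[(b[:,2]>z)&(b[:,2]<=z+5)]
    if len(s): print(z,len(s),'x',s[:,0].min().round(1),s[:,0].max().round(1),'y',np.percentile(s[:,1],[0,25,50,75,100]).round(1))
g=(P[...,2]>8)&(P[...,2]<25)&(abs(P[...,0]-683)<35)&(abs(P[...,1]+123)<60)&(c['z_map']>0)
n,l,st,_=cv2.connectedComponentsWithStats(g.astype(np.uint8)); p=P[l==1+np.argmax(st[1:,4])]
r=cv2.minAreaRect(p[:,:2].astype(np.float32)); print(r,p.mean(0),len(p))
```

```text
t 6.25 pos [ 682.6 -123.    60.6] yaw 1.557 zt [-0.002  0.001 -1.   ] open 15.1 gf 0.0 F [-0.3 -0.4  0.6] q [-0.35  0.58  1.38 -0.    1.18 -0.33]
1339 [-11.36556657 -21.22720162 -49.99661498] [ 11.92873768  20.9557284  -28.32948318]
-50 406 x -11.4 11.7 y [-20.9 -13.1  -7.4  12.4  21. ]
-45 363 x -8.6 11.8 y [-21.2 -11.9  -7.3  12.6  20.8]
-40 322 x -10.7 11.9 y [-21.1 -13.    7.4  12.7  20.8]
-35 229 x -8.4 11.8 y [-20.1 -10.3  -7.2  10.4  20.2]
-30 19 x 5.2 10.6 y [-11.7  -7.3  -7.3   7.4   7.4]
((683.7771606445312, -123.51963806152344), (72.68309020996094, 25.729537963867188), 89.3197021484375) [ 683.6601177  -120.44830406   13.9375602 ] 3260
```

The finger pads end about 28 mm short of the reported TCP: the point cloud shows 22 mm wide pads at ±7.3 mm, stopping at tool z = -28. That explains the miss above the cylinder. I'll open, go down to TCP z = 0 and measure again against the desk.

Request:
jog_arm:
  series:
    - [[0, 0, 10, 0, 0, 0, 40], [0, 0, 14, 0, 0, 0, 40], [0, 0, 14, 0, 0, 0, 40], [0, 0, 14, 0, 0, 0, 40], [0, 0, 6, 0, 0, 0, 40], [0, 0, 2, 0, 0, 0, 40], [0, 0, 0, 0, 0, 0, 40], [0, 0, 0, 0, 0, 0, 40], [0, 0, 0, 0, 0, 0, 40], [0, 0, 0, 0, 0, 0, 40]]

```text
time_s: 7.25
eef_pos: [0.6837, -0.1234, 0.0024]
eef_rot: [0.001, 0.712, 0.702, 0.0]
wrist_force: [0.2, -0.4, 1.2]
opening: 0.468
grasp_force: 0.0
```

```bash
cat >> m.py <<'E'
def tips():
    c=grab('wrist'); P=wpts(c)*1000; p0,m=state(); B=(P-p0*1000)@m
    f=(c['z_map']>0)&(abs(B[...,0])<14)&(B[...,2]>-60)&(c['frame'].max(-1)<75)
    for s in (1,-1):
        b=P[f&(B[...,1]*s>5)&(B[...,1]*s<50)&(B[...,2]<-20)]; bb=B[f&(B[...,1]*s>5)&(B[...,1]*s<50)&(B[...,2]<-20)]
        print('finger',s,'lowest z(2,10 pct)',np.percentile(b[:,2],[.5,2,10]).round(1),'tool z',np.percentile(bb[:,2],99).round(1),'inner y',np.percentile(abs(bb[:,1]),2).round(1))
    return c,P,B
E
python3 - <<'E'
from m import *
c,P,B=tips()
g=(abs(P[...,0]-683)<60)&(abs(P[...,1]+80)<60)&(P[...,2]<6); print('desk z',np.median(P[g][:,2]))
cv2.imwrite('pics/w4.png',cv2.resize(c['frame'],(784,588),interpolation=cv2.INTER_CUBIC))
s=grab('side');
E
```

```text
t 7.3 pos [ 683.6 -123.3    2.2] yaw 1.557 zt [ 0.001 -0.    -1.   ] open 39.7 gf 0.0 F [ 0.4  0.4 -0.6] q [-0.35  0.66  1.39 -0.    1.09 -0.33]
finger 1 lowest z(2,10 pct) [32.4 34.4 38.3] tool z -31.0 inner y 19.9
finger -1 lowest z(2,10 pct) [33.  34.8 38.5] tool z -31.4 inner y 19.7
desk z 0.4077397726179599
```

View pics/w4.png

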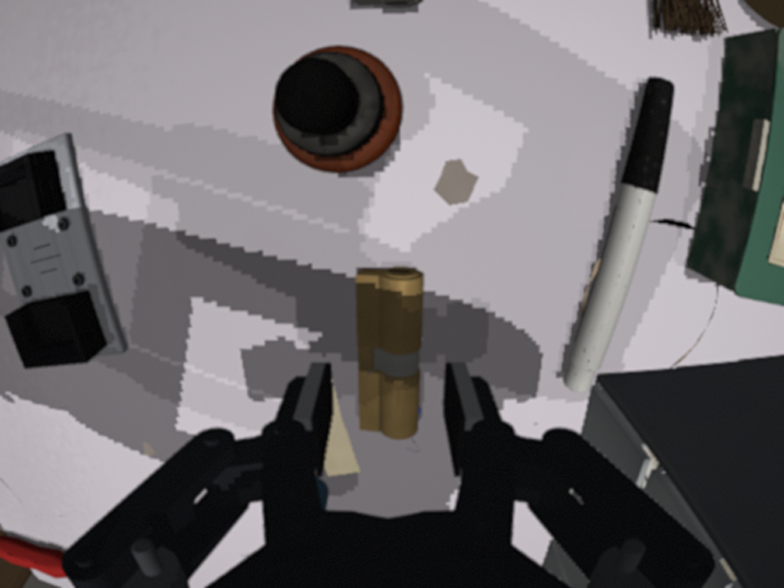

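The image shows the brass at (390,350) between the fingers. The tips are 32 mm above the desk at TCP z = 2, so the true tip is TCP + 30 mm. I'll go down another 27 mm, watching force, and then close.

Request:
jog_arm:
  series:
    - [[0, 0, 8, 0, 0, 0, 40], [0, 0, 8, 0, 0, 0, 40], [0, 0, 6, 0, 0, 0, 40], [0, 0, 3, 0, 0, 0, 40], [0, 0, 2, 0, 0, 0, 40], [0, 0, 0, 0, 0, 0, 40], [0, 0, 0, 0, 0, 0, 15], [0, 0, 0, 0, 0, 0, 15], [0, 0, 0, 0, 0, 0, 15], [0, 0, 0, 0, 0, 0, 15]]

```text
time_s: 8.35
eef_pos: [0.6836, -0.1234, -0.0248]
eef_rot: [0.0, 0.712, 0.702, 0.0]
wrist_force: [0.2, 0.2, 1.8]
opening: 0.267
grasp_force: 59.2
```

Request:
jog_arm:
  series:
    - [[0, 0, -6, 0, 0, 0, 15], [0, 0, -12, 0, 0, 0, 15], [0, 0, -16, 0, 0, 0, 15], [0, 0, -16, 0, 0, 0, 15], [0, -10, 0, 0, 0, 0, 15], [0, -25, 0, 0, 0, 0, 15], [0, -30, 0, 0, 0, 0, 15], [0, -30, 0, 0, 0, 0, 15], [0, -20, 0, 0, 0, 0, 15], [0, 0, 0, 0, 0, 0, 15]]

```text
time_s: 9.35
eef_pos: [0.5646, -0.1208, 0.0241]
eef_rot: [-0.002, 0.712, 0.702, -0.001]
wrist_force: [0.4, -0.3, -1.8]
opening: 0.268
grasp_force: 59.3
```

Request:
jog_arm:
  series:
    - [[8, -14, 0, 0, 0, -0.03, 15], [10, -15, 0, 0, 0, -0.03, 15], [10, -10, 0, 0, 0, -0.03, 15], [8, -5, 0, 0, 0, -0.03, 15], [3, 0, 0, 0, 0, -0.027, 15], [0, 0, 0, 0, 0, 0, 15], [0, 0, 0, 0, 0, 0, 15], [0, 0, 0, 0, 0, 0, 15], [0, 0, 0, 0, 0, 0, 15], [0, 0, 0, 0, 0, 0, 15]]

```text
time_s: 10.35
eef_pos: [0.5229, -0.0838, 0.0245]
eef_rot: [-0.0, 0.659, 0.752, -0.0]
wrist_force: [-1.2, 0.9, -2.2]
opening: 0.267
grasp_force: 59.3
```

Run:
```python
from m import *
go(522.6,-77.9,-10,1.5708+.134)
c=grab('wrist'); P=wpts(c)*1000; p0,m=state(); B=(P-p0*1000)@m
g=(c['z_map']>0)&(P[...,2]>2.5)&(P[...,2]<9)&(abs(P[...,0]-522)<60)&(abs(P[...,1]+78)<75)
n,l,st,_=cv2.connectedComponentsWithStats(g.astype(np.uint8))
p=P[g]; r=cv2.minAreaRect(p[:,:2].astype(np.float32)); print('base',r,len(p))
hsv=cv2.cvtColor(c['frame'],cv2.COLOR_BGR2HSV)
g=(abs(B[...,0])<50)&(abs(B[...,1])<20)&(abs(P[...,2]-57)<14)&(c['z_map']>0)&((hsv[...,1]>80)|(B[...,0]>13)); p=B[g]
r=cv2.minAreaRect(p[:,:2].astype(np.float32)); print('brass in tool',r,p.max(0),p.min(0))
cv2.imwrite('pics/w5.png',cv2.resize(c['frame'],(784,588),interpolation=cv2.INTER_CUBIC))
```

```text
t 10.35 pos [522.9 -83.8  24.5] yaw 1.703 zt [-0. -0. -1.] open 22.8 gf 59.3 F [-1.2  0.9 -2.2] q [-0.38  0.32  1.84 -0.    0.98 -0.52]
shift [ 5.9  0.4 34.5] rz -0.001
t 10.4 pos [522.9 -83.7  24.5] yaw 1.703 zt [-0.  0. -1.] open 22.7 gf 59.3 F [-0.8 -0.4 -1.6] q [-0.38  0.32  1.85  0.    0.98 -0.52]
base ((516.6343383789062, -55.88655090332031), (116.50212097167969, 97.51513671875), 78.92667388916016) 3839
brass in tool ((0.24907302856445312, -3.860410690307617), (72.9578628540039, 32.478424072265625), 0.9641523957252502) [ 36.57235666  12.64232267 -26.14422765] [-36.22050361 -19.98335112 -46.44184746]
```

View pics/w5.png

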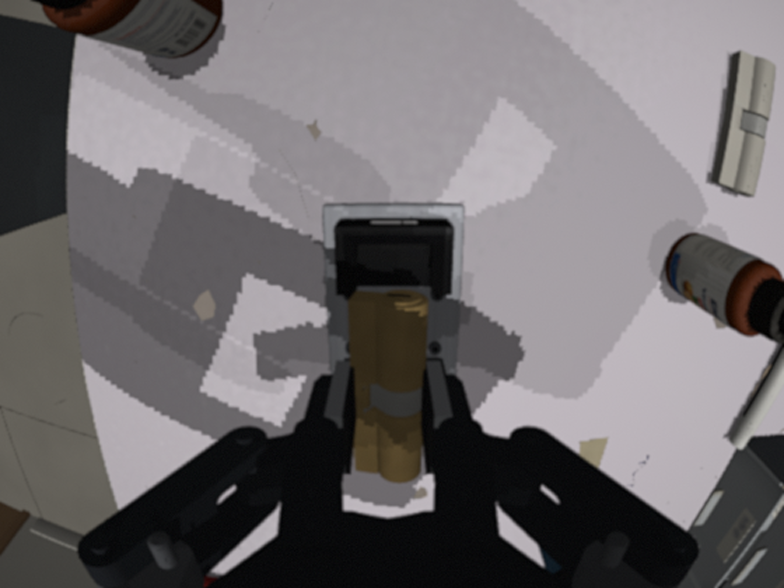

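The brass is level and centred in the grip, with the cradle's left saddle visible at (394,258). I'll check the cradle centre once more from this close view.

Run:
```python
from m import *
c=dict(np.load('pics/wrist.npz')); P=wpts(c)*1000
a=.134; ex=np.array([np.cos(a),np.sin(a)]); ey=np.array([-ex[1],ex[0]])
d=P[...,:2]-np.array([522.6,-77.9]); X=d@ex; Y=d@ey
g=(c['z_map']>0)&(P[...,2]>4)&(P[...,2]<9)&(abs(X)<36)&(Y>20)&(Y<60)
for y in range(20,54,6):
    s=g&(Y>=y)&(Y<y+6)
    print(y,s.sum(),X[s].min().round(1),X[s].max().round(1))
print('ymax',np.percentile(Y[g],99.5), Y[g].max())
g=(c['z_map']>0)&(P[...,2]>20)&(P[...,2]<29)&(abs(X)<36)&(Y>40)&(Y<60)
print('saddle',X[g].min(),X[g].max(),Y[g].max(),g.sum())
```

```text
20 141 -28.0 31.4
26 136 -28.2 31.9
32 142 -28.1 31.5
38 152 -28.3 32.0
44 791 -28.3 31.0
50 289 -28.0 31.4
ymax 51.357164912824885 51.72475397549809
saddle -20.776578137217275 24.83978555011167 46.729045938261365 1081
```

Run:
```python
from m import *
c=dict(np.load('pics/wrist.npz')); P=wpts(c)*1000
a=.134; ex=np.array([np.cos(a),np.sin(a)]); ey=np.array([-ex[1],ex[0]])
d=P[...,:2]-np.array([522.6,-77.9]); X=d@ex; Y=d@ey
hsv=cv2.cvtColor(c['frame'],cv2.COLOR_BGR2HSV)
g=(c['z_map']>0)&(abs(P[...,2]-56)<11)&(abs(X)<24)&(abs(Y)<45)&(hsv[...,1]>90)&(hsv[...,0]<35)
for y in range(-30,36,6):
    s=g&(Y>=y)&(Y<y+6)
    if s.sum(): print(y,s.sum(),X[s].min().round(1),X[s].max().round(1),P[s][:,2].max().round(1))
print(Y[g].min(),Y[g].max()); p,m=state(); d=p[:2]*1000-[522.6,-77.9]; print('tcp',d@ex,d@ey)
```

```text
-30 409 -13.4 11.4 67.0
-24 431 -12.7 11.6 67.0
-18 475 -11.9 11.2 67.0
-12 142 -11.9 11.1 67.0
-6 156 -11.8 10.9 67.0
0 552 -12.6 11.8 67.0
6 585 -13.0 11.7 67.0
12 612 -12.8 11.5 67.0
18 622 -12.6 11.7 67.0
24 981 -13.0 12.0 67.0
30 51 -2.6 9.4 65.8
-41.4466039823984 30.787286568152897
t 10.4 pos [522.9 -83.7  24.5] yaw 1.703 zt [-0.  0. -1.] open 22.7 gf 59.3 F [-0.8 -0.4 -1.6] q [-0.38  0.32  1.85  0.    0.98 -0.52]
tcp -0.49317020787004145 -5.775109258457974
```

Request:
jog_arm:
  series:
    - [[3, 1.2, 0, 0, 0, 0, 15], [2, 1, 0, 0, 0, 0, 15], [0, 0, 6, 0, 0, 0, 15], [0, 0, 6, 0, 0, 0, 15], [0, 0, 4, 0, 0, 0, 15], [0, 0, 3, 0, 0, 0, 15], [0, 0, 3, 0, 0, 0, 15], [0, 0, 2, 0, 0, 0, 15], [0, 0, 0, 0, 0, 0, 15], [0, 0, 0, 0, 0, 0, 15]]

```text
time_s: 11.4
eef_pos: [0.5244, -0.0783, 0.0007]
eef_rot: [0.0, 0.659, 0.753, 0.0]
wrist_force: [1.0, 0.5, -1.8]
opening: 0.264
grasp_force: 59.3
```

Request:
jog_arm:
  series:
    - [[0, 0, 2, 0, 0, 0, 15], [0, 0, 2, 0, 0, 0, 15], [0, 0, 2, 0, 0, 0, 15], [0, 0, 2, 0, 0, 0, 15], [0, 0, 1, 0, 0, 0, 15], [0, 0, 1, 0, 0, 0, 15], [0, 0, 0, 0, 0, 0, 15], [0, 0, 0, 0, 0, 0, 15], [0, 0, 0, 0, 0, 0, 15], [0, 0, 0, 0, 0, 0, 15]]

```text
time_s: 12.4
eef_pos: [0.5244, -0.0783, -0.0093]
eef_rot: [0.0, 0.659, 0.753, 0.0]
wrist_force: [-0.7, 0.5, -1.4]
opening: 0.264
grasp_force: 59.3
```

Request:
jog_arm:
  series:
    - [[0, 0, 1, 0, 0, 0, 15], [0, 0, 0, 0, 0, 0, 15], [0, 0, 0, 0, 0, 0, 40], [0, 0, 0, 0, 0, 0, 40], [0, 0, 0, 0, 0, 0, 40], [0, 0, 0, 0, 0, 0, 40], [0, 0, -10, 0, 0, 0, 40], [0, 0, -20, 0, 0, 0, 40], [0, 0, -30, 0, 0, 0, 40], [0, 0, -30, 0, 0, 0, 40]]

```text
time_s: 13.4
eef_pos: [0.524, -0.0782, 0.081]
eef_rot: [-0.0, 0.659, 0.753, -0.0]
wrist_force: [0.1, -0.3, 0.3]
opening: 0.465
grasp_force: 0.0
```

Request:
jog_arm:
  series:
    - [[0, 0, -30, 0, 0, 0, 60], [0, 0, -30, 0, 0, 0, 60], [0, 0, -20, 0, 0, 0, 60], [0, 0, -10, 0, 0, 0, 60], [0, 0, 0, 0, 0, 0, 60], [0, 0, 0, 0, 0, 0, 60], [0, 0, 0, 0, 0, 0, 60], [0, 0, 0, 0, 0, 0, 60], [0, 0, 0, 0, 0, 0, 60], [0, 0, 0, 0, 0, 0, 60]]

```text
time_s: 14.4
eef_pos: [0.5241, -0.0782, 0.1691]
eef_rot: [-0.0, 0.659, 0.753, -0.0]
wrist_force: [-0.7, -0.0, 0.2]
opening: 0.705
grasp_force: 0.0
```

```bash
cat >> m.py <<'E'
A=.134; C0=np.array([524.0,-78.2]); ex=np.array([np.cos(A),np.sin(A)]); ey=np.array([-ex[1],ex[0]])
def cl(P,c,xy,rad,zl,zh):
    g=(c['z_map']>0)&(P[...,2]>zl)&(P[...,2]<zh)&(np.hypot(P[...,0]-xy[0],P[...,1]-xy[1])<rad)
    p=P[g]
    if len(p)<5: print('none',len(p)); return
    r=cv2.minAreaRect(p[:,:2].astype(np.float32)); d=np.array(r[0])-C0
    b=cv2.boxPoints(r); e=max([b[1]-b[0],b[2]-b[1]],key=np.linalg.norm)
    print(len(p),'ctr',np.round(r[0],1),'size',np.round(r[1],1),'yaw',round(float(np.arctan2(e[1],e[0])%np.pi),3),'cradle xy',(d@ex).round(1),(d@ey).round(1),'z',p[:,2].min().round(1),p[:,2].max().round(1))
    return np.array(r[0])
E
python3 - <<'E'
from m import *
c=grab('wrist'); P=wpts(c)*1000
cl(P,c,C0,70,4,40); cl(P,c,C0,70,17,40)
hsv=cv2.cvtColor(c['frame'],cv2.COLOR_BGR2HSV); k=dict(c); k['z_map']=c['z_map']*((hsv[...,1]>90)&(hsv[...,0]<35))
cl(P,k,C0,50,10,45)
cl(P,c,(595,105),30,58,80)
go(595.3,105,100,1.57)
cv2.imwrite('pics/w6.png',cv2.resize(c['frame'],(784,588),interpolation=cv2.INTER_CUBIC))
E
```

```text
5421 ctr [523.8 -77.7] size [ 60.1 104.2] yaw 1.699 cradle xy -0.1 0.6 z 4.0 33.2
3215 ctr [524.  -77.7] size [45.9 93.2] yaw 1.7 cradle xy 0.1 0.5 z 17.1 33.2
1666 ctr [526.4 -80.2] size [40.1 76.5] yaw 1.601 cradle xy 2.1 -2.3 z 11.2 33.2
468 ctr [596.2 102.5] size [23.7 18.5] yaw 0.205 cradle xy 95.7 169.5 z 58.0 68.7
t 14.45 pos [524.2 -78.2 169.2] yaw 1.704 zt [-0.001  0.    -1.   ] open 60.0 gf 0.0 F [ 0.8 -0.2 -0.4] q [-0.37  0.12  1.75  0.    1.27 -0.51]
shift [172.2  94.8  69.2] rz 0.134
```

View pics/w6.png

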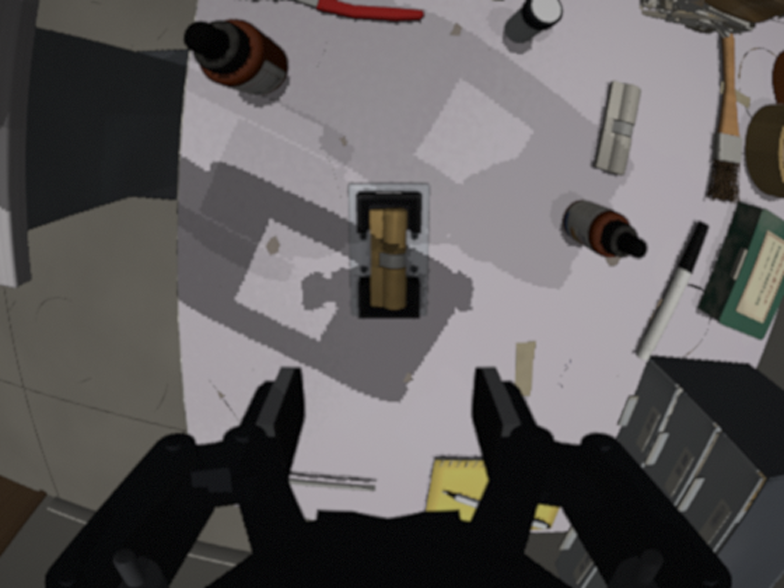

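The cylinder sits inside the saddles at (390,258), top at cradle height + 31 mm and centred: home. The white tube, with its white dot, is at (545,12). I'll fetch it next.

Request:
jog_arm:
  series:
    - [[10, 5, 0, 0, 0, 0, 50], [20, 11, 8, 0, 0, 0, 50], [22, 12, 10, 0, 0, 0, 50], [22, 12, 10, 0, 0, 0, 50], [22, 12, 10, 0, 0, 0, 50], [22, 12, 10, 0, 0, 0, 50], [22, 12, 10, 0, 0, 0, 50], [20, 12, 10, 0, 0, 0, 50], [12, 7, 0, 0, 0, 0, 50], [0, 0, 0, 0, 0, 0, 50]]

```text
time_s: 15.45
eef_pos: [0.5959, 0.1067, 0.1016]
eef_rot: [-0.0, 0.658, 0.753, 0.0]
wrist_force: [0.5, -0.6, 0.0]
opening: 0.585
grasp_force: 0.0
```

```bash
sed -i 's/^A=.134; C0=.*(\[524.0,-78.2\])/A=.131; C0=np.array([523.9,-77.7])/' m.py
python3 - <<'E'
from m import *
c=grab('wrist'); P=wpts(c)*1000
w=cl(P,c,(595,105),30,58,80); cl(P,c,(595,105),30,20,80); 
go(*w,-12)
E
```

```text
956 ctr [596.  105.7] size [23.4 23.5] yaw 2.654 cradle xy 95.4 172.5 z 58.1 69.1
1336 ctr [596.1 106. ] size [23.7 23.6] yaw 0.866 cradle xy 95.5 172.7 z 20.0 69.1
t 15.5 pos [595.9 105.5 101.9] yaw 1.705 zt [ 0. -0. -1.] open 49.5 gf 0.0 F [-1.5  0.4  0.6] q [-0.02  0.35  1.61 -0.    1.18 -0.16]
shift [3.000e-01 1.000e-01 1.139e+02]
```

Request:
jog_arm:
  series:
    - [[0, 0, 20, 0, 0, 0, 50], [0, 0, 30, 0, 0, 0, 50], [0, 0, 30, 0, 0, 0, 50], [0, 0, 20, 0, 0, 0, 50], [0, 0, 10, 0, 0, 0, 50], [0, 0, 4, 0, 0, 0, 50], [0, 0, 0, 0, 0, 0, 50], [0, 0, 0, 0, 0, 0, 12], [0, 0, 0, 0, 0, 0, 12], [0, 0, 0, 0, 0, 0, 12]]

```text
time_s: 16.5
eef_pos: [0.5969, 0.1047, -0.0108]
eef_rot: [0.001, 0.658, 0.753, 0.001]
wrist_force: [-1.3, -0.4, 6.2]
opening: 0.25
grasp_force: 58.3
```

Run:
```python
from m import *
go(511.7,15.5,-12)
```

```text
t 16.5 pos [596.9 104.7 -10.8] yaw 1.704 zt [ 0.002 -0.    -1.   ] open 21.4 gf 58.3 F [-1.3 -0.4  6.2] q [-0.02  0.52  1.65 -0.    0.97 -0.15]
shift [-77.1 -96.3   1. ]
```

Request:
jog_arm:
  series:
    - [[0, 0, -8, 0, 0, 0, 12], [0, 0, -16, 0, 0, 0, 12], [0, 0, -16, 0, 0, 0, 12], [-10, -12, 0, 0, 0, 0, 12], [-17, -21, 0, 0, 0, 0, 12], [-17, -21, 0, 0, 0, 0, 12], [-17, -21, 0, 0, 0, 0, 12], [-12, -15, 0, 0, 0, 0, 12], [-4, -6, 0, 0, 0, 0, 12], [0, 0, 0, 0, 0, 0, 12]]

```text
time_s: 17.5
eef_pos: [0.5111, 0.0153, 0.0287]
eef_rot: [0.001, 0.659, 0.752, 0.0]
wrist_force: [0.6, -0.8, 0.1]
opening: 0.248
grasp_force: 58.6
```

Request:
jog_arm:
  series:
    - [[0, 0, 10, 0, 0, 0, 12], [0, 0, 14, 0, 0, 0, 12], [0, 0, 8, 0, 0, 0, 12], [0, 0, 4, 0, 0, 0, 12], [0, 0, 2, 0, 0, 0, 12], [0, 0, 1, 0, 0, 0, 12], [0, 0, 0, 0, 0, 0, 12], [0, 0, 0, 0, 0, 0, 12], [0, 0, 0, 0, 0, 0, 12], [0, 0, 0, 0, 0, 0, 12]]

```text
time_s: 18.5
eef_pos: [0.5104, 0.0161, -0.0109]
eef_rot: [-0.001, 0.658, 0.753, -0.0]
wrist_force: [-4.2, 1.1, 9.3]
opening: 0.248
grasp_force: 59.4
```

Run:
```python
from m import *
go(511.7,15.5,-12)
```

```text
t 18.5 pos [510.4  16.1 -10.9] yaw 1.704 zt [-0.001  0.    -1.   ] open 21.2 gf 59.4 F [-4.2  1.1  9.3] q [-0.2   0.35  1.9   0.    0.89 -0.33]
shift [-0.8  1.2  1.1]
```

Request:
jog_arm:
  series:
    - [[0, 0, 0, 0, 0, 0, 45], [0, 0, 0, 0, 0, 0, 45], [0, 0, 0, 0, 0, 0, 45], [0, 0, 0, 0, 0, 0, 45], [0, 0, -10, 0, 0, 0, 45], [0, 0, -20, 0, 0, 0, 45], [0, 0, -30, 0, 0, 0, 45], [0, 0, -30, 0, 0, 0, 45], [0, 0, -20, 0, 0, 0, 45], [0, 0, -8, 0, 0, 0, 45]]

```text
time_s: 19.5
eef_pos: [0.5125, 0.0154, 0.1097]
eef_rot: [0.002, 0.659, 0.753, 0.001]
wrist_force: [0.9, 0.3, -0.7]
opening: 0.531
grasp_force: 0.0
```

Run:
```python
from m import *
c=grab('wrist'); P=wpts(c)*1000
cl(P,c,(511.7,15.5),30,58,80); go(640.8,-204,100,1.57)
```

```text
907 ctr [509.8  17. ] size [23.9 23.4] yaw 1.438 cradle xy -1.6 95.8 z 58.2 69.0
t 19.55 pos [512.5  15.4 109.7] yaw 1.704 zt [ 0.005 -0.001 -1.   ] open 44.7 gf 0.0 F [0.9 0.4 1.6] q [-0.2   0.15  1.85  0.    1.14 -0.33]
shift [-234.5   98.    10.5] rz 0.134
```

Request:
jog_arm:
  series:
    - [[-10, 4, 0, 0, 0, 0, 50], [-24, 10, 0, 0, 0, 0, 50], [-28, 12, 0, 0, 0, 0, 50], [-30, 12, 0, 0, 0, 0, 50], [-30, 12, 0, 0, 0, 0, 50], [-30, 12, 0, 0, 0, 0, 50], [-30, 12, 0, 0, 0, 0, 50], [-28, 12, 0, 0, 0, 0, 50], [-18, 8, 0, 0, 0, 0, 50], [-6, 4, 0, 0, 0, 0, 50]]

```text
time_s: 20.55
eef_pos: [0.6385, -0.2056, 0.1042]
eef_rot: [-0.001, 0.659, 0.752, -0.0]
wrist_force: [0.5, 0.0, 0.2]
opening: 0.583
grasp_force: 0.0
```

Request:
jog_arm:
  series:
    - [[0, 0, 10, 0, 0, 0, 50], [0, 0, 0, 0, 0, 0, 50], [0, 0, 0, 0, 0, 0, 50], [0, 0, 0, 0, 0, 0, 50], [0, 0, 0, 0, 0, 0, 50], [0, 0, 0, 0, 0, 0, 50], [0, 0, 0, 0, 0, 0, 50], [0, 0, 0, 0, 0, 0, 50], [0, 0, 0, 0, 0, 0, 50], [0, 0, 0, 0, 0, 0, 50]]

```text
time_s: 21.55
eef_pos: [0.6389, -0.2032, 0.0966]
eef_rot: [0.0, 0.659, 0.753, 0.0]
wrist_force: [0.2, -0.5, -0.6]
opening: 0.586
grasp_force: 0.0
```

Run:
```python
from m import *
c=grab('wrist'); P=wpts(c)*1000
w=cl(P,c,(641,-204),30,58,80); cl(P,c,(641,-204),30,20,80); 
go(*w,-11)
```

```text
1001 ctr [ 640.9 -204.7] size [23.8 23.6] yaw 1.094 cradle xy 99.4 -141.2 z 58.0 68.7
1408 ctr [ 640.8 -204.6] size [23.8 23.9] yaw 2.664 cradle xy 99.3 -141.1 z 20.3 68.7
t 21.6 pos [ 638.9 -203.2   96.6] yaw 1.704 zt [ 0.  0. -1.] open 50.1 gf 0.0 F [ 0.6 -0.5  0.5] q [-0.48  0.49  1.43  0.    1.22 -0.62]
shift [ -1.7   1.8 107.6]
```

Request:
jog_arm:
  series:
    - [[-1.7, 1.8, 15, 0, 0, 0, 50], [0, 0, 28, 0, 0, 0, 50], [0, 0, 28, 0, 0, 0, 50], [0, 0, 20, 0, 0, 0, 50], [0, 0, 11, 0, 0, 0, 50], [0, 0, 5, 0, 0, 0, 50], [0, 0, 0, 0, 0, 0, 50], [0, 0, 0, 0, 0, 0, 12], [0, 0, 0, 0, 0, 0, 12], [0, 0, 0, 0, 0, 0, 12]]

```text
time_s: 22.6
eef_pos: [0.6419, -0.2052, -0.0089]
eef_rot: [0.001, 0.659, 0.753, 0.0]
wrist_force: [0.3, 0.0, 2.7]
opening: 0.251
grasp_force: 58.3
```

Run:
```python
from m import *
go(536.3,-170.9,-9.5)
```

```text
t 22.6 pos [ 641.9 -205.2   -8.9] yaw 1.704 zt [ 0.002 -0.001 -1.   ] open 21.4 gf 58.3 F [0.3 0.  2.7] q [-0.49  0.63  1.46 -0.    1.05 -0.62]
shift [  48.  -100.1    0.4]
```

Request:
jog_arm:
  series:
    - [[0, 0, -8, 0, 0, 0, 12], [0, 0, -16, 0, 0, 0, 12], [0, 0, -16, 0, 0, 0, 12], [6, -12, 0, 0, 0, 0, 12], [10, -22, 0, 0, 0, 0, 12], [10, -22, 0, 0, 0, 0, 12], [10, -22, 0, 0, 0, 0, 12], [8, -16, 0, 0, 0, 0, 12], [4, -6, 0, 0, 0, 0, 12], [0, 0, 0, 0, 0, 0, 12]]

```text
time_s: 23.6
eef_pos: [0.5357, -0.1703, 0.0309]
eef_rot: [0.001, 0.659, 0.753, 0.0]
wrist_force: [0.5, -0.9, -0.2]
opening: 0.252
grasp_force: 58.6
```

Request:
jog_arm:
  series:
    - [[0, 0, 10, 0, 0, 0, 12], [0, 0, 14, 0, 0, 0, 12], [0, 0, 8, 0, 0, 0, 12], [0, 0, 4, 0, 0, 0, 12], [0, 0, 2, 0, 0, 0, 12], [0, 0, 1, 0, 0, 0, 12], [0, 0, 0, 0, 0, 0, 12], [0, 0, 0, 0, 0, 0, 12], [0, 0, 0, 0, 0, 0, 12], [0, 0, 0, 0, 0, 0, 12]]

```text
time_s: 24.6
eef_pos: [0.5354, -0.1703, -0.009]
eef_rot: [-0.0, 0.658, 0.753, -0.0]
wrist_force: [-3.3, 1.4, 8.0]
opening: 0.251
grasp_force: 59.4
```

Run:
```python
from m import *
go(536.3,-170.9,-9.5)
```

```text
t 24.6 pos [ 535.4 -170.3   -9. ] yaw 1.704 zt [-0.001  0.    -1.   ] open 21.4 gf 59.4 F [-3.3  1.4  8. ] q [-0.52  0.44  1.77 -0.    0.94 -0.65]
shift [-0.7  0.8  0.5]
```

Request:
jog_arm:
  series:
    - [[0, 0, 0, 0, 0, 0, 45], [0, 0, 0, 0, 0, 0, 45], [0, 0, 0, 0, 0, 0, 45], [0, 0, 0, 0, 0, 0, 45], [0, 0, -10, 0, 0, 0, 45], [0, 0, -20, 0, 0, 0, 45], [0, 0, -30, 0, 0, 0, 45], [0, 0, -30, 0, 0, 0, 45], [0, 0, -25, 0, 0, 0, 45], [0, 0, -8, 0, 0, 0, 45]]

```text
time_s: 25.6
eef_pos: [0.5374, -0.1714, 0.1175]
eef_rot: [0.003, 0.658, 0.753, 0.001]
wrist_force: [-0.3, 0.1, -0.6]
opening: 0.527
grasp_force: 0.0
```

Run:
```python
from m import *
c=grab('wrist'); P=wpts(c)*1000
cl(P,c,(536,-171),30,58,80); go(669.5,-30.5,115)
```

```text
855 ctr [ 534.5 -169.7] size [23.5 23.7] yaw 2.133 cradle xy -1.5 -92.6 z 58.0 68.7
t 25.65 pos [ 537.3 -171.3  117.1] yaw 1.704 zt [ 0.005 -0.003 -1.   ] open 45.1 gf 0.0 F [ 0.5 -0.5  0.9] q [-0.52  0.25  1.72  0.    1.17 -0.65]
shift [122.  149.7   2.4]
```

Request:
jog_arm:
  series:
    - [[5, 8, 0, 0, 0, 0, 60], [12, 15, 0, 0, 0, 0, 60], [16, 20, 0, 0, 0, 0, 60], [18, 20, 0, 0, 0, 0, 60], [18, 22, 0, 0, 0, 0, 60], [18, 22, 0, 0, 0, 0, 60], [18, 22, 0, 0, 0, 0, 60], [12, 14, 0, 0, 0, 0, 60], [5, 7, 0, 0, 0, 0, 60], [0, 0, 0, 0, 0, 0, 60]]

```text
time_s: 26.65
eef_pos: [0.6675, -0.0283, 0.1116]
eef_rot: [-0.001, 0.658, 0.753, -0.001]
wrist_force: [-0.0, -0.7, 0.2]
opening: 0.701
grasp_force: 0.0
```

Run:
```python
from m import *
c=grab('wrist'); P=wpts(c)*1000
w=cl(P,c,(669.5,-30.5),30,78,120);b=cl(P,c,(669.5,-30.5),30,15,70);cl(P,c,(669.5,-30.5),30,10,120)
go(*w,8)
```

```text
546 ctr [671.5 -28.7] size [17.7 16.6] yaw 0.174 cradle xy 152.7 29.3 z 78.0 103.3
1242 ctr [671.1 -27.1] size [32.8 26.9] yaw 0.171 cradle xy 152.5 30.9 z 15.2 69.9
2303 ctr [671.1 -27.1] size [32.8 26.9] yaw 0.171 cradle xy 152.5 30.9 z 10.1 103.3
t 26.7 pos [667.2 -29.1 112. ] yaw 1.705 zt [-0.002  0.    -1.   ] open 60.2 gf 0.0 F [-1.2 -0.9 -0.2] q [-0.22  0.47  1.43 -0.    1.25 -0.35]
shift [ -0.3   4.6 104. ]
```

The close measurement gives 33 mm across and about 102 mm high, so this is the right bottle. I'll grip it.

Request:
jog_arm:
  series:
    - [[-1, 4, 10, 0, 0, 0, 60], [0, 0, 26, 0, 0, 0, 60], [0, 0, 28, 0, 0, 0, 60], [0, 0, 22, 0, 0, 0, 60], [0, 0, 12, 0, 0, 0, 60], [0, 0, 6, 0, 0, 0, 60], [0, 0, 0, 0, 0, 0, 60], [0, 0, 0, 0, 0, 0, 22], [0, 0, 0, 0, 0, 0, 22], [0, 0, 0, 0, 0, 0, 22]]

```text
time_s: 27.7
eef_pos: [0.6731, -0.0303, 0.0114]
eef_rot: [0.001, 0.659, 0.753, 0.001]
wrist_force: [-1.3, -1.1, 4.9]
opening: 0.357
grasp_force: 59.4
```

Run:
```python
from m import *
go(599.3,-67.8,8)
```

```text
t 27.7 pos [673.1 -30.3  11.4] yaw 1.704 zt [ 0.002 -0.001 -1.   ] open 30.5 gf 59.4 F [-1.3 -1.1  4.9] q [-0.22  0.6   1.46 -0.    1.08 -0.35]
shift [-27.4 -78.2   3.3]
```

Request:
jog_arm:
  series:
    - [[0, 0, -6, 0, 0, 0, 22], [0, 0, -12, 0, 0, 0, 22], [0, 0, -12, 0, 0, 0, 22], [-4, -10, 0, 0, 0, 0, 22], [-6, -18, 0, 0, 0, 0, 22], [-7, -20, 0, 0, 0, 0, 22], [-6, -18, 0, 0, 0, 0, 22], [-4, -10, 0, 0, 0, 0, 22], [0, -2, 0, 0, 0, 0, 22], [0, 0, 0, 0, 0, 0, 22]]

```text
time_s: 28.7
eef_pos: [0.5985, -0.0673, 0.0399]
eef_rot: [0.0, 0.659, 0.752, 0.0]
wrist_force: [-0.0, -0.4, -0.4]
opening: 0.357
grasp_force: 59.4
```

Request:
jog_arm:
  series:
    - [[0, 0, 8, 0, 0, 0, 22], [0, 0, 10, 0, 0, 0, 22], [0, 0, 6, 0, 0, 0, 22], [0, 0, 3, 0, 0, 0, 22], [0, 0, 2, 0, 0, 0, 22], [0, 0, 1, 0, 0, 0, 22], [0, 0, 0, 0, 0, 0, 22], [0, 0, 0, 0, 0, 0, 22], [0, 0, 0, 0, 0, 0, 22], [0, 0, 0, 0, 0, 0, 22]]

```text
time_s: 29.7
eef_pos: [0.5979, -0.0669, 0.0114]
eef_rot: [-0.001, 0.658, 0.753, -0.001]
wrist_force: [-9.7, 1.7, 17.4]
opening: 0.357
grasp_force: 61.4
```

Run:
```python
from m import *
go(599.3,-67.8,11.4)
```

```text
t 29.7 pos [597.9 -66.9  11.4] yaw 1.704 zt [-0.002  0.    -1.   ] open 30.5 gf 61.4 F [-9.7  1.7 17.4] q [-0.31  0.48  1.66 -0.    1.01 -0.44]
shift [-1.1  1.3 -0. ]
```

Request:
jog_arm:
  series:
    - [[0, 0, -1.5, 0, 0, 0, 22], [0, 0, 0, 0, 0, 0, 22], [0, 0, 0, 0, 0, 0, 60], [0, 0, 0, 0, 0, 0, 60], [0, 0, 0, 0, 0, 0, 60], [0, 0, 0, 0, 0, 0, 60], [0, 0, -10, 0, 0, 0, 60], [0, 0, -25, 0, 0, 0, 60], [0, 0, -35, 0, 0, 0, 60], [0, 0, -35, 0, 0, 0, 60]]

```text
time_s: 30.7
eef_pos: [0.5979, -0.067, 0.1175]
eef_rot: [-0.0, 0.659, 0.753, -0.0]
wrist_force: [0.6, -0.2, -0.0]
opening: 0.703
grasp_force: 0.0
```

Request:
jog_arm:
  series:
    - [[0, 0, -35, 0, 0, 0, 60], [0, 0, -35, 0, 0, 0, 60], [0, 0, -35, 0, 0, 0, 60], [0, 0, -35, 0, 0, 0, 60], [0, 0, -10, 0, 0, 0, 60], [0, 0, 0, 0, 0, 0, 60], [0, 0, 0, 0, 0, 0, 60], [0, 0, 0, 0, 0, 0, 60], [0, 0, 0, 0, 0, 0, 60], [0, 0, 0, 0, 0, 0, 60]]

```text
time_s: 31.7
eef_pos: [0.5978, -0.0669, 0.2648]
eef_rot: [-0.001, 0.659, 0.753, -0.0]
wrist_force: [0.5, -0.7, 0.6]
opening: 0.704
grasp_force: 0.0
```

Run:
```python
from m import *
c=grab('wrist'); P=wpts(c)*1000
for n,a in dict(bot=((599,-68),30,78,120),cradle=(C0,58,18,40),white=((510,16),25,58,80),blue=((535,-170),25,58,80),nick=((685,48),50,8,30),red=((398,-317),70,7,40),shaft=((490,-310),60,2,40)).items(): print(n,end=' '); cl(P,c,*a)
# screwdriver by red colour
hsv=cv2.cvtColor(c['frame'],cv2.COLOR_BGR2HSV); k=dict(c); k['z_map']=c['z_map']*((hsv[...,1]>140)&((hsv[...,0]<8)|(hsv[...,0]>172)))
cl(P,k,(398,-317),80,3,40); state()
cv2.imwrite('pics/w7.png',cv2.resize(c['frame'],(784,588),interpolation=cv2.INTER_CUBIC))
```

```text
bot 174 ctr [595.9 -65.6] size [18. 15.] yaw 0.14 cradle xy 73.0 2.5 z 78.0 102.8
cradle 1921 ctr [524.3 -77.4] size [46.4 93.5] yaw 1.715 cradle xy 0.4 0.2 z 18.0 33.0
white 340 ctr [510.  17.] size [24.4 22. ] yaw 0.083 cradle xy -1.4 95.7 z 58.7 69.7
blue 268 ctr [ 535.  -169.5] size [22.6 22.7] yaw 2.914 cradle xy -1.0 -92.5 z 58.3 68.7
nick 1007 ctr [685.8  48.2] size [72.4 26. ] yaw 1.529 cradle xy 177.0 103.7 z 8.0 19.2
red 632 ctr [ 401.6 -314.7] size [106.4  20.4] yaw 0.081 cradle xy -152.2 -219.0 z 8.1 25.2
shaft 157 ctr [ 488.3 -290. ] size [ 70.  113.2] yaw 3.079 cradle xy -63.1 -205.8 z 2.0 23.0
509 ctr [ 395.4 -313.4] size [89.4 17.1] yaw 0.091 cradle xy -158.2 -216.9 z 10.2 25.2
t 31.75 pos [598.  -67.  265.1] yaw 1.704 zt [-0.001  0.    -1.   ] open 59.8 gf 0.0 F [-0.4 -1.1 -0.3] q [-0.31  0.2   1.46  0.    1.48 -0.44]
```

View pics/w7.png

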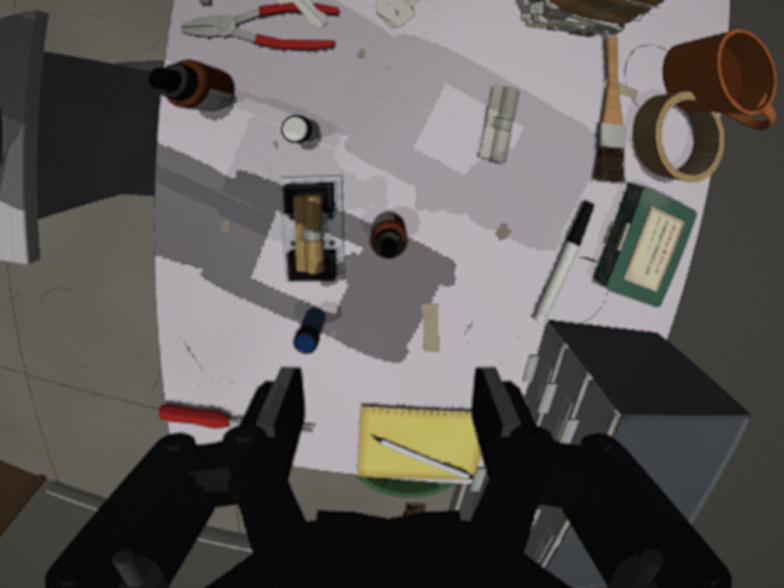

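All four placed things look right: white tube (297,130), blue tube (306,340), bottle (388,235) and brass in the cradle. The screwdriver is still at (235,418) with its handle toward the robot, so it's next.

Request:
jog_arm:
  series:
    - [[-10, -10, 0, 0, 0, 0, 60], [-22, -23, 0, 0, 0, 0, 60], [-26, -27, 4, 0, 0, 0, 60], [-28, -28, 10, 0, 0, 0, 60], [-28, -28, 10, 0, 0, 0, 60], [-28, -28, 10, 0, 0, 0, 60], [-28, -28, 10, 0, 0, 0, 60], [-26, -27, 10, 0, 0, 0, 60], [-17, -20, 8, 0, 0, 0, 60], [-8, -10, 0, 0, 0, 0, 60]]

```text
time_s: 32.75
eef_pos: [0.398, -0.3177, 0.2029]
eef_rot: [-0.001, 0.66, 0.752, -0.0]
wrist_force: [0.5, 0.6, -0.1]
opening: 0.704
grasp_force: 0.0
```

Request:
jog_arm:
  series:
    - [[0, 0, 0, 0, 0, 0.08, 60], [0, 0, 0, 0, 0, 0.14, 60], [0, 0, 0, 0, 0, 0.14, 60], [0, 0, 0, 0, 0, 0.14, 60], [0, 0, 0, 0, 0, 0.14, 60], [0, 0, 0, 0, 0, 0.14, 60], [0, 0, 0, 0, 0, 0.14, 60], [0, 0, 0, 0, 0, 0.14, 60], [0, 0, 0, 0, 0, 0.14, 60], [0, 0, 0, 0, 0, 0.14, 60]]

```text
time_s: 33.75
eef_pos: [0.4008, -0.3163, 0.2047]
eef_rot: [0.0, 0.984, 0.178, 0.0]
wrist_force: [0.3, -0.6, 0.1]
opening: 0.702
grasp_force: 0.0
```

Request:
jog_arm:
  series:
    - [[0, 0, 5, 0, 0, 0.14, 60], [0, 0, 15, 0, 0, 0.12, 60], [0, 0, 15, 0, 0, 0.05, 60], [0, 0, 15, 0, 0, 0, 60], [0, 0, 10, 0, 0, 0, 60], [0, 0, 5, 0, 0, 0, 60], [0, 0, 0, 0, 0, 0, 60], [0, 0, 0, 0, 0, 0, 60], [0, 0, 0, 0, 0, 0, 60], [0, 0, 0, 0, 0, 0, 60]]

```text
time_s: 34.75
eef_pos: [0.4009, -0.3168, 0.1397]
eef_rot: [0.0, 1.0, 0.027, 0.0]
wrist_force: [-1.3, 0.3, -0.3]
opening: 0.704
grasp_force: 0.0
```

Run:
```python
from m import *
c=grab('wrist'); P=wpts(c)*1000
hsv=cv2.cvtColor(c['frame'],cv2.COLOR_BGR2HSV); k=dict(c); k['z_map']=c['z_map']*((hsv[...,1]>140)&((hsv[...,0]<8)|(hsv[...,0]>172)))
w=cl(P,k,(398,-317),80,3,40); cl(P,c,(442,-315),110,3.5,40); go(*w,-25,w is None and 0 or .05)
cv2.imwrite('pics/w8.png',cv2.resize(c['frame'],(784,588),interpolation=cv2.INTER_CUBIC))
```

```text
1883 ctr [ 394.9 -317.4] size [90.1 22.2] yaw 0.05 cradle xy -159.2 -220.8 z 13.1 25.0
2850 ctr [ 440.5 -315.3] size [108.8 172.6] yaw 2.658 cradle xy -113.8 -224.7 z 3.5 25.0
t 34.8 pos [ 400.9 -316.8  139.7] yaw 0.054 zt [ 0.001 -0.001 -1.   ] open 60.3 gf 0.0 F [0.2 0.3 0.1] q [-0.9   0.11  1.83 -0.    1.2   0.62]
shift [-6.100e+00  1.000e-01  1.647e+02] rz 0.004
```

View pics/w8.png

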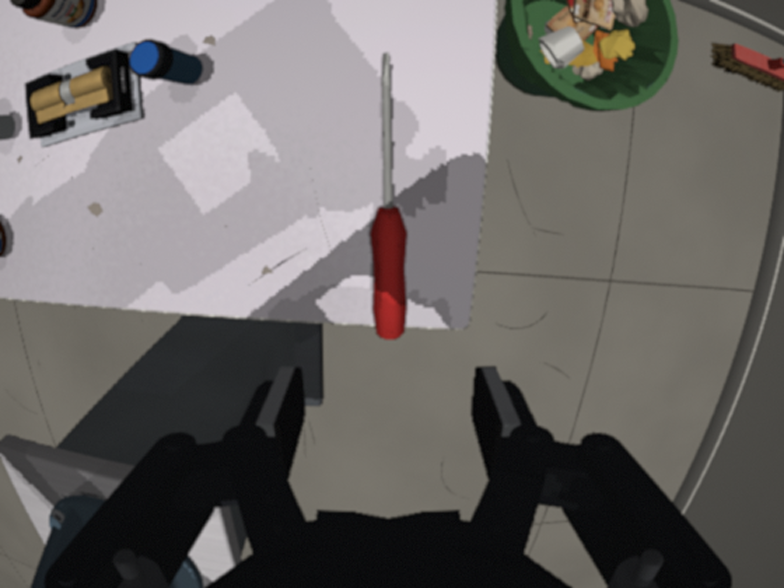

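The screwdriver is alone and aligned with the tool, with the red handle at (388,275). I'll descend on it.

Request:
jog_arm:
  series:
    - [[0, 0, 15, 0, 0, 0, 50], [0, 0, 25, 0, 0, 0, 50], [0, 0, 28, 0, 0, 0, 50], [0, 0, 28, 0, 0, 0, 50], [0, 0, 24, 0, 0, 0, 50], [0, 0, 16, 0, 0, 0, 50], [0, 0, 8, 0, 0, 0, 50], [0, 0, 4, 0, 0, 0, 50], [0, 0, 0, 0, 0, 0, 50], [0, 0, 0, 0, 0, 0, 50]]

```text
time_s: 35.8
eef_pos: [0.4012, -0.3172, -0.008]
eef_rot: [0.001, 1.0, 0.027, 0.001]
wrist_force: [0.0, -0.2, 0.8]
opening: 0.588
grasp_force: 0.0
```

Request:
jog_arm:
  series:
    - [[0, 0, 10, 0, 0, 0, 50], [0, 0, 5, 0, 0, 0, 50], [0, 0, 2, 0, 0, 0, 50], [0, 0, 0, 0, 0, 0, 50], [0, 0, 0, 0, 0, 0, 12], [0, 0, 0, 0, 0, 0, 12], [0, 0, 0, 0, 0, 0, 12], [0, 0, 0, 0, 0, 0, 12], [0, 0, 0, 0, 0, 0, 12], [0, 0, 0, 0, 0, 0, 12]]

```text
time_s: 36.8
eef_pos: [0.4009, -0.3168, -0.0255]
eef_rot: [0.0, 1.0, 0.027, 0.0]
wrist_force: [-1.4, 0.9, 5.4]
opening: 0.264
grasp_force: 59.1
```

Request:
jog_arm:
  series:
    - [[0, 0, -4, 0, 0, 0, 12], [0, 0, -8, 0, 0, 0, 12], [0, 0, -12, 0, 0, 0, 12], [0, 0, -12, 0, 0, 0, 12], [0, 0, -12, 0, 0, 0, 12], [0, 0, -12, 0, 0, 0, 12], [0, 0, -6, 0, 0, 0, 12], [0, 0, 0, 0, 0, 0, 12], [0, 0, 0, 0, 0, 0, 12], [0, 0, 0, 0, 0, 0, 12]]

```text
time_s: 37.8
eef_pos: [0.4003, -0.316, 0.0395]
eef_rot: [-0.0, 1.0, 0.027, -0.0]
wrist_force: [0.6, 0.1, 0.2]
opening: 0.258
grasp_force: 58.9
```

Run:
```python
from m import *
c=grab('wrist'); P=wpts(c)*1000; p,m=state(); B=(P-p*1000)@m
g=(c['z_map']>0)&(abs(B[...,1])<14)&(B[...,0]>14)&(B[...,0]<170)&(P[...,2]>25)
for x in range(15,165,15):
    s=g&(B[...,0]>=x)&(B[...,0]<x+15)
    if s.sum(): print(x,s.sum(),B[s][:,1].mean().round(1),'z',np.percentile(P[s][:,2],[50,95]).round(1))
print(B[g][:,0].max())
```

```text
t 37.85 pos [ 400.3 -316.    39.5] yaw 0.054 zt [-0.001  0.001 -1.   ] open 22.1 gf 58.9 F [-0.1  0.7 -0.5] q [-0.9   0.26  1.89  0.    1.    0.62]
15 5173 -0.1 z [146.1 165.3]
30 1348 -0.3 z [83.1 86.2]
45 496 -0.5 z [79.4 80.6]
60 515 -0.5 z [79.4 80.6]
75 516 -0.5 z [79.4 80.7]
90 550 -0.6 z [79.4 80.6]
105 541 -0.7 z [79.5 81. ]
120 182 -0.7 z [79.4 81. ]
125.49092644796107
```

The screwdriver is held level and straight. Now I'll turn it 1.65 rad, then carry it over.

Request:
jog_arm:
  series:
    - [[0, 0, 0, 0, 0, -0.06, 12], [0, 0, 0, 0, 0, -0.12, 12], [0, 0, 0, 0, 0, -0.14, 12], [0, 0, 0, 0, 0, -0.14, 12], [0, 0, 0, 0, 0, -0.14, 12], [0, 0, 0, 0, 0, -0.14, 12], [0, 0, 0, 0, 0, -0.14, 12], [0, 0, 0, 0, 0, -0.14, 12], [0, 0, 0, 0, 0, -0.14, 12], [0, 0, 0, 0, 0, -0.14, 12]]

```text
time_s: 38.85
eef_pos: [0.4003, -0.3162, 0.0394]
eef_rot: [-0.001, 0.778, 0.629, 0.0]
wrist_force: [0.5, -0.2, -0.4]
opening: 0.26
grasp_force: 58.9
```

Request:
jog_arm:
  series:
    - [[0, 0, 0, 0, 0, -0.14, 12], [0, 0, 0, 0, 0, -0.12, 12], [0, 0, 0, 0, 0, -0.07, 12], [0, 0, 0, 0, 0, -0.02, 12], [0, 0, 0, 0, 0, 0, 12], [0, 0, 0, 0, 0, 0, 12], [0, 0, 0, 0, 0, 0, 12], [0, 0, 0, 0, 0, 0, 12], [0, 0, 0, 0, 0, 0, 12], [0, 0, 0, 0, 0, 0, 12]]

```text
time_s: 39.85
eef_pos: [0.4006, -0.3165, 0.0401]
eef_rot: [0.0, 0.659, 0.752, -0.0]
wrist_force: [-0.9, 0.6, -0.7]
opening: 0.263
grasp_force: 58.9
```

Run:
```python
from m import *
t=C0-73*ex-45*ey; print(t); go(*t,-25,1.5708+A)
```

```text
[ 457.40363502 -131.85010106]
t 39.85 pos [ 400.6 -316.5   40.1] yaw 1.704 zt [-0. -0. -1.] open 22.5 gf 58.9 F [-0.9  0.6 -0.7] q [-0.9   0.26  1.89 -0.    1.   -1.03]
shift [175.5  80.7  65.1] rz 0.002
```

Request:
jog_arm:
  series:
    - [[6, 3, 0, 0, 0, 0, 12], [15, 7, 0, 0, 0, 0, 12], [22, 10, 0, 0, 0, 0, 12], [24, 11, 0, 0, 0, 0, 12], [26, 12, 0, 0, 0, 0, 12], [26, 12, 0, 0, 0, 0, 12], [24, 11, 0, 0, 0, 0, 12], [18, 8, 0, 0, 0, 0, 12], [10.5, 4.7, 0, 0, 0, 0, 12], [4, 2, 0, 0, 0, 0, 12]]

```text
time_s: 40.85
eef_pos: [0.4574, -0.1301, 0.0401]
eef_rot: [-0.0, 0.658, 0.753, 0.0]
wrist_force: [0.1, -0.7, -0.5]
opening: 0.256
grasp_force: 58.9
```

Request:
jog_arm:
  series:
    - [[0, 0, 8, 0, 0, 0, 12], [0, 0, 14, 0, 0, 0, 12], [0, 0, 14, 0, 0, 0, 12], [0, 0, 10, 0, 0, 0, 12], [0, 0, 6, 0, 0, 0, 12], [0, 0, 4, 0, 0, 0, 12], [0, 0, 2, 0, 0, 0, 12], [0, 0, 0, 0, 0, 0, 12], [0, 0, 0, 0, 0, 0, 12], [0, 0, 0, 0, 0, 0, 12]]

```text
time_s: 41.85
eef_pos: [0.4577, -0.132, -0.0175]
eef_rot: [0.0, 0.659, 0.753, 0.0]
wrist_force: [0.3, -0.5, 0.9]
opening: 0.263
grasp_force: 58.9
```

Run:
```python
from m import *
t=C0-73*ex-45*ey; go(*t,-25,1.5708+A)
```

```text
t 41.85 pos [ 457.7 -132.   -17.5] yaw 1.704 zt [ 0.001 -0.    -1.   ] open 22.5 gf 58.9 F [ 0.3 -0.5  0.9] q [-0.53  0.3   1.99  0.    0.85 -0.66]
shift [ 0.2 -0.3  7.5] rz 0.002
```

Request:
jog_arm:
  series:
    - [[0, 0, 3, 0, 0, 0, 12], [0, 0, 2, 0, 0, 0, 12], [0, 0, 1.5, 0, 0, 0, 12], [0, 0, 0.5, 0, 0, 0, 12], [0, 0, 0, 0, 0, 0, 12], [0, 0, 0, 0, 0, 0, 40], [0, 0, 0, 0, 0, 0, 40], [0, 0, 0, 0, 0, 0, 40], [0, 0, 0, 0, 0, 0, 40], [0, 0, 0, 0, 0, 0, 40]]

```text
time_s: 42.85
eef_pos: [0.4574, -0.1319, -0.0249]
eef_rot: [0.0, 0.659, 0.753, 0.0]
wrist_force: [0.4, 0.1, -0.5]
opening: 0.468
grasp_force: 0.0
```

Request:
jog_arm:
  series:
    - [[0, 0, -8, 0, 0, 0, 45], [0, 0, -18, 0, 0, 0, 45], [0, 0, -30, 0, 0, 0, 45], [0, 0, -40, 0, 0, 0, 45], [0, 0, -40, 0, 0, 0, 45], [0, 0, -40, 0, 0, 0, 45], [0, 0, -40, 0, 0, 0, 45], [-10, 0, -30, 0, 0, 0, 45], [-15, 0, -15, 0, 0, 0, 45], [0, 0, 0, 0, 0, 0, 45]]

```text
time_s: 43.85
eef_pos: [0.4622, -0.1586, 0.2395]
eef_rot: [0.003, 0.659, 0.752, 0.0]
wrist_force: [0.6, -0.4, -0.4]
opening: 0.525
grasp_force: 0.0
```

Request:
jog_arm:
  series:
    - [[0, 0, 0, 0, 0, 0, 45], [0, 0, 0, 0, 0, 0, 45], [0, 0, 0, 0, 0, 0, 45], [0, 0, 0, 0, 0, 0, 45], [0, 0, 0, 0, 0, 0, 45], [0, 0, 0, 0, 0, 0, 45], [0, 0, 0, 0, 0, 0, 45], [0, 0, 0, 0, 0, 0, 45], [0, 0, 0, 0, 0, 0, 45], [0, 0, 0, 0, 0, 0, 45]]

```text
time_s: 44.85
eef_pos: [0.4607, -0.1566, 0.2361]
eef_rot: [0.0, 0.659, 0.753, 0.0]
wrist_force: [-0.5, 0.3, -0.3]
opening: 0.523
grasp_force: 0.0
```

Run:
```python
from m import *
state(); c=grab('wrist'); P=wpts(c)*1000
for n,a in dict(bot=((597,-66),30,78,120),botall=((597,-66),30,10,120),cradle=(C0,52,18,40),white=((510,16),25,58,80),blue=((535,-170),25,58,80),nick=((685,48),50,8,30)).items(): print(n,end=' '); cl(P,c,*a)
d=P[...,:2]-C0; X=d@ex; Y=d@ey
g=(c['z_map']>0)&(P[...,2]>4)&(P[...,2]<30)&(X<-50)&(X>-95)&(abs(Y)<115)
p=np.stack([X[g],Y[g]],-1).astype(np.float32); print('driver (cradle)',cv2.minAreaRect(p),p.min(0),p.max(0),P[g][:,2].max())
hsv=cv2.cvtColor(c['frame'],cv2.COLOR_BGR2HSV); r=g&(hsv[...,1]>140)&((hsv[...,0]<8)|(hsv[...,0]>172)); print('handle',X[r].mean(),Y[r].min(),Y[r].max())
cv2.imwrite('pics/w9.png',cv2.resize(c['frame'],(784,588),interpolation=cv2.INTER_CUBIC))
```

```text
t 44.85 pos [ 460.7 -156.6  236.1] yaw 1.704 zt [ 0. -0. -1.] open 44.7 gf 0.0 F [-0.5  0.3 -0.3] q [-0.57 -0.05  1.79  0.    1.4  -0.71]
bot 204 ctr [595.1 -68.1] size [16.8 13.1] yaw 1.482 cradle xy 71.9 0.2 z 78.0 102.3
botall 1032 ctr [593.2 -67.9] size [33.4 26.9] yaw 1.547 cradle xy 70.0 0.7 z 10.3 102.3
cradle 2312 ctr [523.7 -78. ] size [46.6 93.3] yaw 1.705 cradle xy -0.2 -0.3 z 18.0 33.2
white 402 ctr [509.9  16.3] size [23.5 23. ] yaw 0.291 cradle xy -1.6 95.1 z 58.1 69.5
blue 361 ctr [ 534.2 -169.6] size [23.5 22.8] yaw 1.319 cradle xy -1.8 -92.5 z 58.6 68.9
nick 827 ctr [685.6  47.8] size [73.2 25.8] yaw 1.54 cradle xy 176.8 103.3 z 8.1 19.2
driver (cradle) ((-78.66944885253906, -0.5198211669921875), (28.456661224365234, 193.8018341064453), 5.356219291687012) [-92.96411 -97.35096] [-61.98512  97.16138] 24.498783985200557
handle -73.364789811833 -94.92555759022737 -5.877605474585405
```

View pics/w9.png

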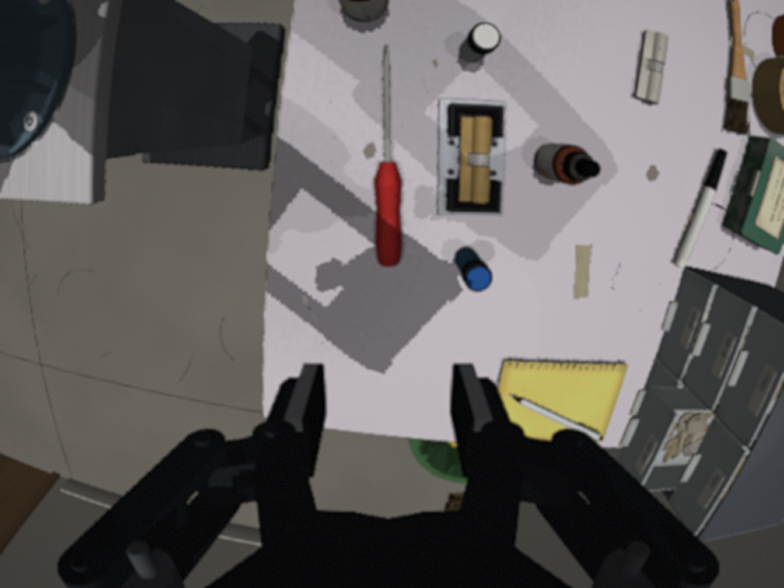

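The picture shows everything in place and the gripper clear:
- Brass home in the cradle at (475,158).
- White tube at (484,40), blue tube at (475,272) and bottle at (570,163), all upright.
- Screwdriver parallel to the cradle at (388,165), handle to the right.

All measured offsets are within tolerance.

```bash
python3 -c "
from bench import ctrl
print(ctrl.hand_in())"
```

```text
the job is handed in; nothing more can be done
None
```

I handed the job in at about 45 s with the brass cylinder home in the cradle and the white tube, blue tube, oil bottle and screwdriver all measured within tolerance; the silver cylinder had not moved, I never went near the file or pliers, and hand-in returned no verdict.

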